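# Set up the candle studio's drying rack and load it with pots

## Task

Put up the drying shelves for the freshly painted candle pots: hang all three plywood shelves by their two holes, each on its own pair of pegs on the rack, pushed home against the rail. Take the pots off the stack from the top and set each down gently, upright, in the middle of a shelf of its own. Disturb nothing else on the bench.

Things in the scene. Friction and masses are not known exactly. Their poses are not given: they have to be found in the camera images.
- rack: beech peg rack fixed to the bench, 500 mm long (y). Origin on the bench under the middle of its front face; x points to its back, z up. Rail (z 192 to 218 mm) and slat below (z 132 to 162) have their front faces at x = 0; above the rail it is open. Posts at y = +-235. Three pairs of pegs stick out of the rail towards -x, at y = 160, 0, -160; the two of a pair are 70 mm apart
- peg1_l (a point): +y peg of pair 1 (pair centre at rack y = 160 mm): a 10 mm dowel, 50 mm long from the rail's face, rising 12 degrees towards its tip (rack direction -cos 12, 0, +sin 12). Point on its axis 4.5 mm in front of the face: a hole's centre lies there, within about 5 mm, when the shelf is fully home. Rack's axes
- peg1_r (a point): -y peg of pair 1 (pair centre at rack y = 160 mm): a 10 mm dowel, 50 mm long from the rail's face, rising 12 degrees towards its tip (rack direction -cos 12, 0, +sin 12). Point on its axis 4.5 mm in front of the face: a hole's centre lies there, within about 5 mm, when the shelf is fully home. Rack's axes
- peg2_l (a point): +y peg of pair 2 (pair centre at rack y = 0 mm): a 10 mm dowel, 50 mm long from the rail's face, rising 12 degrees towards its tip (rack direction -cos 12, 0, +sin 12). Point on its axis 4.5 mm in front of the face: a hole's centre lies there, within about 5 mm, when the shelf is fully home. Rack's axes
- peg2_r (a point): -y peg of pair 2 (pair centre at rack y = 0 mm): a 10 mm dowel, 50 mm long from the rail's face, rising 12 degrees towards its tip (rack direction -cos 12, 0, +sin 12). Point on its axis 4.5 mm in front of the face: a hole's centre lies there, within about 5 mm, when the shelf is fully home. Rack's axes
- peg3_l (a point): +y peg of pair 3 (pair centre at rack y = -160 mm): a 10 mm dowel, 50 mm long from the rail's face, rising 12 degrees towards its tip (rack direction -cos 12, 0, +sin 12). Point on its axis 4.5 mm in front of the face: a hole's centre lies there, within about 5 mm, when the shelf is fully home. Rack's axes
- peg3_r (a point): -y peg of pair 3 (pair centre at rack y = -160 mm): a 10 mm dowel, 50 mm long from the rail's face, rising 12 degrees towards its tip (rack direction -cos 12, 0, +sin 12). Point on its axis 4.5 mm in front of the face: a hole's centre lies there, within about 5 mm, when the shelf is fully home. Rack's axes
- shelf_a_back (a point): L-shaped plywood shelf, 0.2 kg, standing on its floor. Point: centre of its upright back plate (9 mm thick, 120 wide, 125 tall), 62.5 mm above the underside. x out of the plate's back, y along its width, z up. The floor (9 mm thick, 120 wide, top face at z = -53.5 mm) runs from the plate to x = -110, where a 6 mm thick lip stands 9 mm above it
- shelf_a_hole_l (a point): centre of the +y hole, 18 mm wide, through shelf a's back plate, half-way through it: 35 mm off the centre line, 55 mm below the plate's top edge, 7.5 mm above the plate's centre; axes are the shelf's
- shelf_a_hole_r (a point): centre of the -y hole, 18 mm wide, through shelf a's back plate, half-way through it: 35 mm off the centre line, 55 mm below the plate's top edge, 7.5 mm above the plate's centre; axes are the shelf's
- shelf_b_back (a point): L-shaped plywood shelf, 0.2 kg, standing on its floor. Point: centre of its upright back plate (9 mm thick, 120 wide, 125 tall), 62.5 mm above the underside. x out of the plate's back, y along its width, z up. The floor (9 mm thick, 120 wide, top face at z = -53.5 mm) runs from the plate to x = -110, where a 6 mm thick lip stands 9 mm above it
- shelf_b_hole_l (a point): centre of the +y hole, 18 mm wide, through shelf b's back plate, half-way through it: 35 mm off the centre line, 55 mm below the plate's top edge, 7.5 mm above the plate's centre; axes are the shelf's
- shelf_b_hole_r (a point): centre of the -y hole, 18 mm wide, through shelf b's back plate, half-way through it: 35 mm off the centre line, 55 mm below the plate's top edge, 7.5 mm above the plate's centre; axes are the shelf's
- shelf_c_back (a point): L-shaped plywood shelf, 0.2 kg, standing on its floor. Point: centre of its upright back plate (9 mm thick, 120 wide, 125 tall), 62.5 mm above the underside. x out of the plate's back, y along its width, z up. The floor (9 mm thick, 120 wide, top face at z = -53.5 mm) runs from the plate to x = -110, where a 6 mm thick lip stands 9 mm above it
- shelf_c_hole_l (a point): centre of the +y hole, 18 mm wide, through shelf c's back plate, half-way through it: 35 mm off the centre line, 55 mm below the plate's top edge, 7.5 mm above the plate's centre; axes are the shelf's
- shelf_c_hole_r (a point): centre of the -y hole, 18 mm wide, through shelf c's back plate, half-way through it: 35 mm off the centre line, 55 mm below the plate's top edge, 7.5 mm above the plate's centre; axes are the shelf's
- pot_green_mid (a point): green ceramic candle pot, open on top, 0.18 kg, 48 mm tall: rim 66 mm wide outside, 56 inside; a straight cylinder from 20 mm up, below that a foot 48 mm wide. Point on its axis half-way up, z up. At the start the pots are stacked on the bench, foot in mouth, each 28 mm above the one below: green at the bottom, then orange, and in some runs peach on top
- pot_orange_mid (a point): orange ceramic candle pot, open on top, 0.18 kg, 48 mm tall: rim 66 mm wide outside, 56 inside; a straight cylinder from 20 mm up, below that a foot 48 mm wide. Point on its axis half-way up, z up. At the start the pots are stacked on the bench, foot in mouth, each 28 mm above the one below: green at the bottom, then orange, and in some runs peach on top
- pot_peach_mid (a point): peach ceramic candle pot, open on top, 0.18 kg, 48 mm tall: rim 66 mm wide outside, 56 inside; a straight cylinder from 20 mm up, below that a foot 48 mm wide. Point on its axis half-way up, z up. At the start the pots are stacked on the bench, foot in mouth, each 28 mm above the one below: green at the bottom, then orange, and in some runs peach on top
- round_pot: mustard-yellow round pot, 76 mm wide and 52 mm high, under the rack or absent; to be left alone. Origin at the centre of its underside
- oil_bottle: white plastic bottle, 38 mm wide and 85 mm high, under the rack or absent; to be left alone. Origin at the centre of its underside
- lidded_jar: cream lidded jar, 90 mm wide, 79 mm high, under the rack; to be left alone. Origin at the centre of its underside
- thermometer: pen thermometer lying on the bench, black handle 20 mm thick, 195 mm long in all, in front of the rack; to be left alone. Origin at the centre of its underside
Not all that is in view belongs to the job. What is shaped like the part that bears shelf_c_back but blue is not meant. What is shaped like the part that bears shelf_a_back but black is not meant.

How it is judged:
By the outcome, as a careful person would: the job done as asked, in the order asked, and still so for the second after the job is handed in, with the robot touching nothing.
Of pot_peach, round_pot, oil_bottle only 1 to 2 are there at a start; the rules pass over those that are not, and their reading is None.
At some moment in a run one of shelf_a, shelf_b, shelf_c may be knocked a few centimetres aside while the robot is not near it.
It also fails if it takes over 208 s, if anything falls off the work surface, if the arm or the gripper's body presses on something with over 40 N, if the wrist force passes 120 N, or if a joint passes its speed limit or range.

## Robot

A 6-joint arm with a two-finger parallel gripper is mounted at the origin on the work surface. World frame = base frame: x ahead of the robot, y to its left, z up, the work surface at z = 0. Lengths are in m, angles in degrees, forces in N, time in s.
With the tool pointing down it reaches from about 0.35 to 1 m from the base axis. Payload 7.1 kg.
Tool frame: the origin (TCP) lies on the centre line of the jaws, within the pads' length; the fingertips stand 8 mm ahead of it and the grasp point (between the pads) lies 11 mm behind it; z points along the fingers, x is the direction in which the jaws open and shut, and the axes are right-handed (so a half turn about z gives the same grasp; the last joint's range is limited). The gripper opens to 85 mm and grips with 20 to 120 N. Pads are 22 mm wide; open, the fingers measure 114 mm over their backs; the gripper's body (76 mm by 85 mm) begins 54 mm behind the grasp point. The pads swing forward as they close: fully open they stand 13 mm farther back than shut.
Start: joints at [75.802, 24.242, 93.386, -0, 62.372, -1.089], TCP at [0.142, 0.609, 0.239] pointing down, gripper open.
Joint ranges: [-172.04, 172.04], [-51.8, 120.97], [4.93, 147.93], [-75.15, 255.16], [6.16, 154.13], [-145.62, 145.62]. Speed limits (degrees/s): [136.94, 136.94, 172.46, 180, 180, 180].

## Interface

Orientations are given as [roll, pitch, yaw] about the fixed x, y, z axes, in that order (R = Rz(yaw) Ry(pitch) Rx(roll)).
In Python, from cell import ctrl gives the robot as it stands. The module is installed in compiled form; this text tells all that it offers.
- The arm moves only by the tool jog_arm, never from a script. Its argument "plan" is text: rows parted by semicolons, each of 7 numbers parted by spaces: the opening, from 0 (shut) to 1 (fully open), then the shift along the tool's x, y, z in mm, then the turn, a rotation vector about the tool's x, y, z in degrees. A call has 1 to 10 rows; each row shifts and turns the commanded pose from where the row before left it, along the tool's axes as they then stand; what a row does not reach is not made up. A row lasts 1/8 s, in which the tool goes at most 62.5 mm and 10.7 degrees, less where a joint would pass 70% of its speed; a pose out of reach is approached as far as the arm can. A call is refused whole if a number of a shift passes 62.5 or a number of a turn 10.7, either way. A call with a gripper value outside its range is refused whole. The fingers move at their own pace and stop on an object; "squeeze" is the grip in N (left out, the last holds). Time passes only in rows, so rows that do not move let the fingers close. It gives the time, the measured TCP pose, the force and the opening at its end, in the units of the state.
- ctrl.get_obs(): the state, without advancing time (a new reading comes with each control period).
- ctrl.read_camera(name): name is "scene" or "top"; returns the picture (400x640x3 uint8, blue, green, red); there is no depth.
- ctrl.camera_params(name): a dict with "camera_matrix" (3x3 intrinsics, pixels), "position" and "attitude" of the camera in the world. Camera axes: x right, y down, z forward; pixel columns grow to the right and rows downward; lengths in m; the calibration is good to about 2 mm. A picture is of the moment at which its call begins. camera_params takes no time and is no camera call.
- ctrl.job_done(): hands the job in, once; it reports no verdict.
The state is a dict: "t": time; "qpos": joint angles; "joint_velocities": joint speeds; "effort": joint torques, N m; "eef_pos": TCP position; "eef_rot": TCP orientation; "wrist_force": force on the tool from outside, world axes, zero at the start; "wrist_torque": the same for the moment, N m; "width": opening from 0.0 (shut) to 1.0 (fully open).
Only numpy, scipy, OpenCV 4.12 (cv2) and the standard library are available. Lean on these libraries where they do the work, as an engineer would, in place of code of your own. Each camera call takes 0.05 s, during which the arm holds its last target. There are 200 camera calls.

## Working session

There is one attempt and no reset: what is moved stays moved. The work goes in short steps, Python scripts to look and compute and a tool call to move; the robot and the scene stay as the last step left them, time stands still between calls to the robot, and variables do not carry over. Pictures are saved under pics/ and viewed, about 12 in all and at most 16, crops included, and the job is handed in when it is done.

Besides the shell and the picture viewer there is one more tool, called after "Request:" as name(argument=value, ...) on one line, values as JSON. jog_arm: Moves the arm, as the interface text tells. Its arguments: {"type":"object","properties":{"plan":{"type":"string"},"squeeze":{"type":"number"}},"required":["plan"]}

```bash
mkdir -p pics; ls; python3 - <<'E'
from cell import ctrl
import cv2,json
for n in("scene","top"):
    cv2.imwrite(f"pics/{n}0.png",ctrl.read_camera(n)); print(n,ctrl.camera_params(n))
print(ctrl.get_obs())
E
```

```text
pics
scene {'camera_matrix': array([[388.73255874,   0.        , 320.3740787 ],
       [  0.        , 388.73255874, 199.7554258 ],
       [  0.        ,   0.        ,   1.        ]]), 'position': array([0.43555864, 0.60033118, 0.99048849]), 'attitude': array([-1.44472232e+02, -2.38523544e-02, -1.77262438e+02])}
top {'camera_matrix': array([[474.23203096,   0.        , 317.06730997],
       [  0.        , 474.23203096, 201.33788027],
       [  0.        ,   0.        ,   1.        ]]), 'position': array([ 0.2193178 , -0.00516113,  1.346881  ]), 'attitude': array([-1.68968764e+02, -5.99196090e-02, -8.89015327e+01])}
{'t': 0.1, 'qpos': array([ 7.58004600e+01,  2.42807347e+01,  9.34245947e+01,  6.77257410e-05,
        6.23704943e+01, -1.08766454e+00]), 'joint_velocities': array([ 0.04675621, -0.13216804, -0.13904024,  0.0216447 ,  0.04580117,
        0.04458375]), 'effort': array([-4.98992322e-04, -5.58429229e+01, -2.82446891e+01, -3.21739435e-05,
        3.09653478e-03, -1.43761270e-05]), 'eef_pos': array([0.14163772, 0.60827905, 0.23863283]), 'eef_rot': array([-1.79998501e+02,  7.58088252e-02,  7.68880941e+01]), 'wrist_force': array([0.22269625, 0.14499126, 0.88793812]), 'wrist_torque': array([ 0.02685914, -0.01250438, -0.0074395 ]), 'width': 1.000743730427119}
```

View pics/scene0.png

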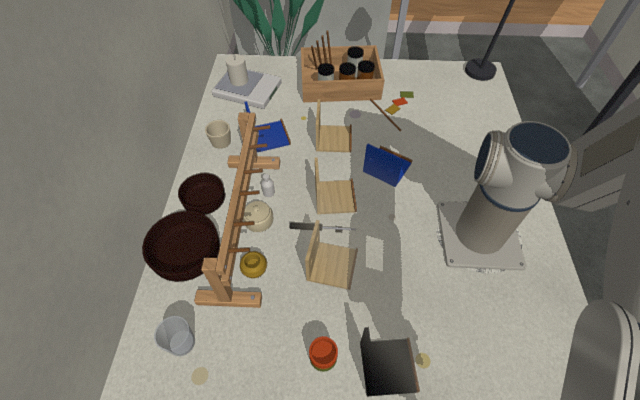

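View pics/top0.png

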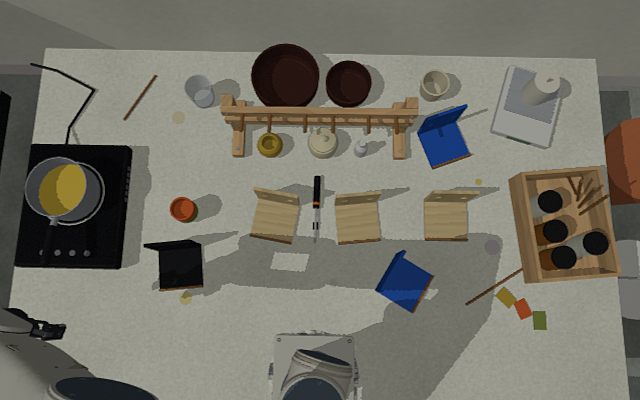

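The stack has two pots, orange on top of green, because the round pot and the bottle are both present. The three plywood shelves sit near top px (275,215), (357,218) and (447,215). The rack is at row ~115, and the blue and black lookalikes are to be left alone. I'll zoom in for precise edges.

```bash
cat > h.py <<'E'
import numpy as np,cv2
from cell import ctrl
from scipy.spatial.transform import Rotation as R
def cam(n):
    p=ctrl.camera_params(n); return p["camera_matrix"],p["position"],R.from_euler("xyz",p["attitude"],degrees=True).as_matrix()
def ray(n,uv):
    K,p,M=cam(n); d=M@np.linalg.inv(K)@np.array([uv[0],uv[1],1.]); return p,d/np.linalg.norm(d)
def onz(n,uv,z):
    p,d=ray(n,uv); return p+d*(z-p[2])/d[2]
def two(uvt,uvs):
    p,d=ray("top",uvt);q,e=ray("scene",uvs)
    s=np.linalg.lstsq(np.c_[d,-e],q-p,rcond=None)[0]; a=p+d*s[0];b=q+e*s[1]
    return (a+b)/2,np.linalg.norm(a-b)
def proj(n,P):
    K,p,M=cam(n); c=(np.atleast_2d(P)-p)@M; u=c@K.T; return u[:,:2]/u[:,2:]
def crop(n,c0,r0,c1,r1,f,out):
    im=ctrl.read_camera(n); cv2.imwrite(out,cv2.resize(im[r0:r1,c0:c1],None,fx=f,fy=f,interpolation=cv2.INTER_CUBIC)); return im
E
python3 - <<'E'
from h import *
a=crop("top",210,85,475,255,3,"pics/t1.png");b=crop("scene",190,95,370,310,2.7,"pics/s1.png")
cv2.imwrite("pics/topraw.png",a);cv2.imwrite("pics/sceneraw.png",b)
E
```

```text
(no output)
```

View pics/t1.png

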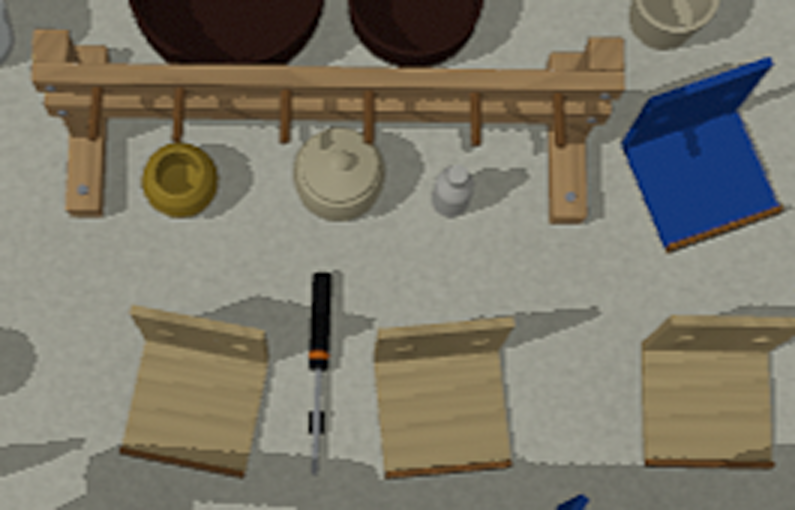

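View pics/s1.png

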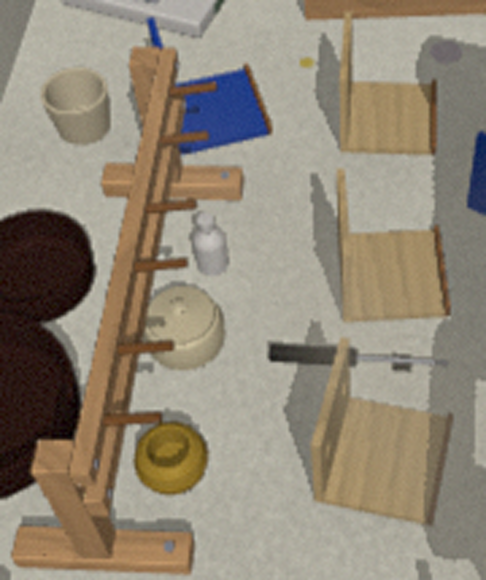

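```bash
cat >> h.py <<'E'
def wood(im):
    f=im.astype(int); return ((f[...,2]-f[...,0]>28)&(f[...,2]<f[...,1]+45)&(f[...,1]-f[...,0]>12)).astype(np.uint8)*255
E
python3 - <<'E'
from h import *
T=cv2.imread("pics/topraw.png");S=cv2.imread("pics/sceneraw.png")
tt=[(95,137),(177,142),(284,142),(369,144),(475,144),(559,147)]
ss=[(160,418),(172,346),(186,263),(196,204),(207,135),(215,86)]
for t,s in zip(tt,ss):
    print("peg tip",*[np.round(x,4) for x in two((t[0]/3+210-.3,t[1]/3+85-.3),(s[0]/2.7+190-.3,s[1]/2.7+95-.3))])
for uv in [(33,88),(330,91),(623,93)]: print("rail",onz("top",(uv[0]/3+209.7,uv[1]/3+84.7),.218))
for n,im in(("top",T),("scene",S)):
    m=wood(im); cv2.imwrite(f"pics/m_{n}.png",m)
    for c in cv2.findContours(m,cv2.RETR_EXTERNAL,cv2.CHAIN_APPROX_NONE)[0]:
        if 900<cv2.contourArea(c)<8000:
            print(n,cv2.contourArea(c),cv2.approxPolyDP(cv2.convexHull(c),2.0,True)[:,0].tolist())
for v in [(132,306),(266,330),(374,328),(514,317),(668,317),(800,318)]:
    print("platetop back?",onz("top",(v[0]/3+209.7,v[1]/3+84.7),.125))
E
```

```text
peg tip [0.6166 0.1912 0.2139] 0.0021
peg tip [0.6148 0.1221 0.2157] 0.0015
peg tip [0.6155 0.033  0.2172] 0.0004
peg tip [ 0.6157 -0.0379  0.2165] 0.001
peg tip [ 0.6163 -0.1259  0.2192] 0.0007
peg tip [ 0.6162 -0.1959  0.2186] 0.0024
rail [0.65833584 0.24448128 0.218     ]
rail [ 0.66055463 -0.0045026   0.218     ]
rail [ 0.66359239 -0.25005584  0.218     ]
top 2034.5 [[380, 191], [380, 239], [338, 243], [336, 194]]
top 2099.5 [[479, 191], [467, 240], [425, 239], [424, 199], [433, 190]]
top 2004.5 [[254, 187], [297, 195], [298, 210], [290, 243], [250, 235]]
top 1780.5 [[77, 165], [85, 179], [85, 188], [80, 200], [66, 212], [51, 215], [42, 207], [39, 199], [43, 178], [58, 166]]
top 5504.0 [[221, 95], [416, 97], [418, 114], [402, 159], [233, 156], [220, 111]]
scene 1953.0 [[316, 220], [356, 249], [351, 280], [347, 288], [306, 280], [305, 258]]
scene 1279.5 [[315, 157], [352, 179], [356, 211], [317, 214]]
scene 5889.5 [[254, 112], [269, 126], [279, 157], [260, 307], [198, 305], [194, 299], [238, 115], [239, 112]]
scene 4659.5 [[327, 30], [376, 46], [400, 130], [348, 152], [316, 151], [303, 102], [301, 47]]
scene 2055.0 [[605, 0], [590, 25], [505, 22], [515, 0]]
scene 2024.5 [[509, 0], [499, 22], [406, 20], [409, 0]]
platetop back? [0.49363044 0.16617684 0.125     ]
platetop back? [0.47434333 0.04768218 0.125     ]
platetop back? [ 0.47797393 -0.04703831  0.125     ]
platetop back? [ 0.49024204 -0.1699747   0.125     ]
platetop back? [ 0.49286911 -0.3053672   0.125     ]
platetop back? [ 0.49422064 -0.42140229  0.125     ]
```

```bash
cat >> h.py <<'E'
def go(pos,rpy):
    o=ctrl.get_obs(); A=R.from_euler("xyz",o["eef_rot"],degrees=True); B=R.from_euler("xyz",rpy,degrees=True)
    d=np.array(pos)-o["eef_pos"]
    print("t",round(o["t"],2),"rotvec",np.round((A.inv()*B).as_rotvec(degrees=True),2),"shift now",np.round(A.inv().apply(d)*1e3,1),"after turn",np.round(B.inv().apply(d)*1e3,1),"F",np.round(o["wrist_force"],1),"w",round(o["width"],3))
E
python3 - <<'E'
from h import *
go((.4796,.1077,.239),(180,0,-9.25))
E
```

```text
t 0.2 rotvec [4.000e-02 5.000e-02 8.614e+01] shift now [-4.110e+02  4.427e+02  2.000e-01] after turn [ 4.140e+02  4.399e+02 -2.000e-01] F [ 0.6  0.2 -0.4] w 1.002
```

Request:
jog_arm(plan="0.6 0 0 0 0 0 9.57;0.6 0 0 0 0 0 9.57;0.6 0 0 0 0 0 9.57;0.6 0 0 0 0 0 9.57;0.6 0 0 0 0 0 9.57;0.6 0 0 0 0 0 9.57;0.6 0 0 0 0 0 9.57;0.6 0 0 0 0 0 9.57;0.6 0 0 0 0 0 9.57", squeeze=50)

```text
t: 1.32
eef_pos: [0.1417, 0.6086, 0.2391]
eef_rot: [180.0, 0.0, -9.6]
wrist_force: [-0.2, 0.0, 0.6]
width: 0.605
```

Request:
jog_arm(plan="0.6 41.4 44 0 0 0 0;0.6 41.4 44 0 0 0 0;0.6 41.4 44 0 0 0 0;0.6 41.4 44 0 0 0 0;0.6 41.4 44 0 0 0 0;0.6 41.4 44 0 0 0 0;0.6 41.4 44 0 0 0 0;0.6 41.4 44 0 0 0 0;0.6 41.4 44 0 0 0 0;0.6 41.4 44 0 0 0 0")

```text
t: 2.58
eef_pos: [0.4806, 0.1061, 0.2395]
eef_rot: [-180.0, -0.0, -9.2]
wrist_force: [1.0, 0.6, 0.6]
width: 0.601
```

```bash
python3 - <<'E'
from h import *
go((.4796,.1077,.103),(180,0,-9.25))
T=ctrl.read_camera("top");S=ctrl.read_camera("scene")
T0=cv2.imread("pics/topraw.png");S0=cv2.imread("pics/sceneraw.png")
a=cv2.resize(T[85:255,210:490],None,fx=2.6,fy=2.6,interpolation=cv2.INTER_CUBIC)
cv2.imwrite("pics/t2.png",a)
for n,im in(("top",T),("scene",S)):
    for c in cv2.findContours(wood(im),cv2.RETR_EXTERNAL,cv2.CHAIN_APPROX_NONE)[0]:
        if 900<cv2.contourArea(c)<4700: print(n,cv2.approxPolyDP(cv2.convexHull(c),2.0,True)[:,0].tolist())
E
```

```text
t 2.58 rotvec [-0.02 -0.03  0.  ] shift now [ -1.3  -1.4 136.5] after turn [ -1.3  -1.4 136.5] F [1.  0.6 0.6] w 0.601
top [[380, 191], [380, 239], [338, 243], [336, 194]]
top [[478, 191], [467, 240], [425, 239], [424, 198], [434, 190]]
top [[77, 165], [85, 179], [85, 188], [80, 200], [66, 212], [51, 215], [42, 207], [38, 196], [43, 178], [58, 166]]
top [[221, 95], [416, 97], [418, 114], [402, 159], [313, 154], [226, 122], [220, 111]]
scene [[316, 220], [357, 248], [349, 289], [306, 279], [305, 258]]
scene [[639, 228], [616, 181], [639, 142]]
scene [[577, 0], [569, 24], [517, 22], [545, 0]]
```

Request:
jog_arm(plan="0.6 -1.3 -1.4 40 0 0 0;0.6 0 0 40 0 0 0;0.6 0 0 30 0 0 0;0.6 0 0 26.5 0 0 0;0.6 0 0 0 0 0 0;0 0 0 0 0 0 0;0 0 0 0 0 0 0;0 0 0 0 0 0 0;0 0 0 0 0 0 0;0 0 0 0 0 0 0")

```text
t: 3.92
eef_pos: [0.4796, 0.1098, 0.1041]
eef_rot: [-179.9, -0.1, -9.2]
wrist_force: [-0.8, 1.4, 7.5]
width: 0.098
```

Request:
jog_arm(plan="0 0 0 0 0 0 0;0 0 0 0 0 0 0;0 0 0 -20 0 0 0;0 0 0 -40 0 0 0;0 0 0 -50 0 0 0;0 0 0 -40 0 0 0;0 0 0 0 0 0 0")

```text
t: 4.8
eef_pos: [0.4805, 0.1099, 0.2562]
eef_rot: [-179.9, -0.4, -9.2]
wrist_force: [0.4, -0.5, -2.1]
width: 0.095
```

```bash
python3 - <<'E'
from h import *
go((.56,.1567,.28),(180,0,.3))
b=crop("scene",180,80,400,320,2.4,"pics/s3.png")
E
```

```text
t 4.8 rotvec [-0.11 -0.4  -9.54] shift now [ 71.1 -59.  -23.1] after turn [ 79.8 -46.4 -23.8] F [ 0.4 -0.5 -2.1] w 0.095
```

View pics/s3.png

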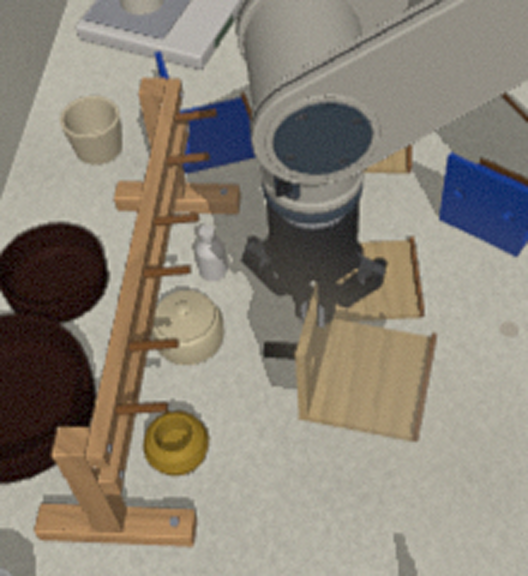

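Request:
jog_arm(plan="0 0 0 0 0 0 -4.8;0 0 0 0 0 0 -4.74;0 25 -12 1 0 0 0;0 35 -16 1 0 0 0;0 30 -14 1 0 0 0;0 14.5 -6.5 0.5 0 0 0;0 0 0 0 0 0 0;0 0 0 0 0 0 0;0 0 0 0 0 0 0")

```text
t: 5.98
eef_pos: [0.582, 0.1581, 0.2493]
eef_rot: [180.0, 0.0, 0.3]
wrist_force: [0.1, -0.2, -1.3]
width: 0.099
```

```bash
python3 - <<'E'
from h import *
go((.598,.1587,.2527),(180,0,.3))
a=crop("top",210,85,330,215,3,"pics/a.png");b=crop("scene",180,180,340,310,3,"pics/b.png")
A=cv2.imread("pics/a.png");B=cv2.imread("pics/b.png")
cv2.imwrite("pics/ab4.png",cv2.resize(np.hstack([A,B]),None,fx=.9,fy=.9) if 0 else np.hstack([A[:390,:310],B[:390]]))
E
```

```text
t 5.97 rotvec [ 0.01  0.04 -0.01] shift now [16.  -0.5 -3.4] after turn [16.  -0.5 -3.4] F [ 0.1 -0.2 -1.3] w 0.099
```

View pics/ab4.png

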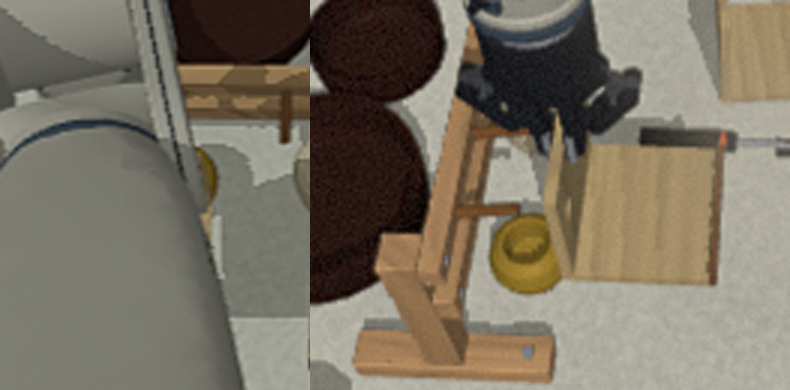

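```bash
python3 - <<'E'
from h import *
yc=.1581-.002
print("hole rear/front",proj("scene",[[.5865,yc+.035,.2152],[.5775,yc+.035,.2152]]))
print("plate +y edge: rear-bottom, front-bottom, rear-top,front-top",proj("scene",[[.5865,yc+.06,.1452],[.5775,yc+.06,.1452],[.5865,yc+.06,.2702],[.5775,yc+.06,.2702]]), "floor lip corner",proj("scene",[[.472,yc+.06,.1452],[.472,yc-.06,.1632]]))
print("tip pred",proj("scene",[[.616,.1917,.2154],[.616,.1217,.2154]]))
im=ctrl.read_camera("scene");cv2.imwrite("pics/b5.png",cv2.resize(im[215:285,225:330],None,fx=7,fy=7,interpolation=cv2.INTER_CUBIC))
E
```

```text
hole rear/front [[261.77395268 249.62731664]
 [265.76317475 249.79827338]]
plate +y edge: rear-bottom, front-bottom, rear-top,front-top [[263.97319581 273.22603244]
 [267.77787451 273.39541997]
 [256.94385263 247.6994355 ]
 [261.22240432 247.88226916]] floor lip corner [[312.53068164 275.38785299]
 [315.28396537 227.66488147]]
tip pred [[248.6592944  249.26194777]
 [253.2714913  222.84731445]]
```

View pics/b5.png

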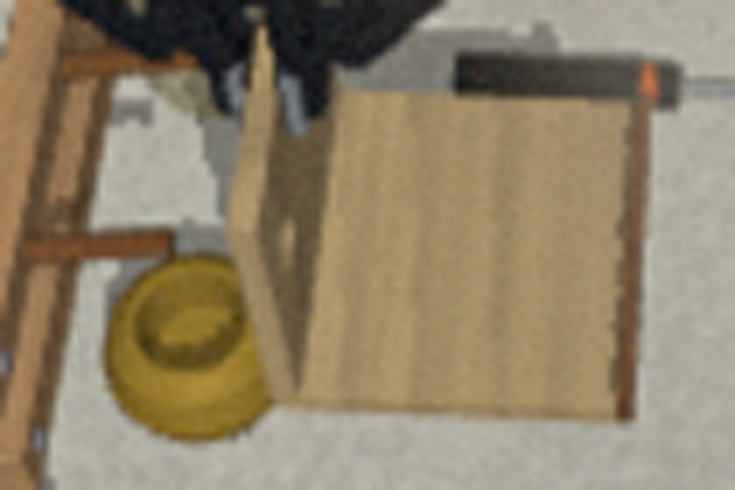

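Request:
jog_arm(plan="0 18 -2.1 -3.4 0 0 0;0 0 0 0 0 0 0;0 15 0 3.2 0 0 0;0 10 0 2.1 0 0 0;0 10 0 2.1 0 0 0;0 5 0 1.1 0 0 0;0 0 0 0 0 0 0")

```text
t: 7.0
eef_pos: [0.641, 0.1609, 0.2438]
eef_rot: [180.0, 0.0, 0.3]
wrist_force: [-0.8, -0.3, -1.9]
width: 0.093
```

```bash
python3 - <<'E'
from h import *
go((.66,.1602,.2401),(180,0,.3))
im=ctrl.read_camera("scene");cv2.imwrite("pics/b6.png",cv2.resize(im[200:290,210:320],None,fx=6,fy=6,interpolation=cv2.INTER_CUBIC))
E
```

```text
t 7.0 rotvec [ 0.01  0.03 -0.01] shift now [19.   0.8  3.7] after turn [19.   0.8  3.7] F [-0.8 -0.3 -1.9] w 0.093
```

View pics/b6.png

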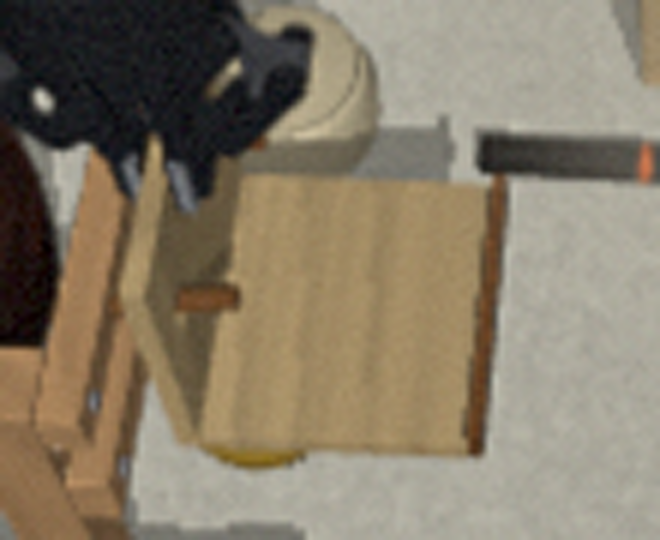

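The peg is through the hole (px (210,298) in the crop), and the forces are small. I'll push on to contact.

Request:
jog_arm(plan="0 8 0 1.7 0 0 0;0 5 0 1.1 0 0 0;0 2 0 0.4 0 0 0;0 0 0 0 0 0 0")

```text
t: 7.55
eef_pos: [0.656, 0.161, 0.2409]
eef_rot: [180.0, 0.0, 0.3]
wrist_force: [0.5, 0.0, -1.6]
width: 0.094
```

Request:
jog_arm(plan="0 2 0 0.4 0 0 0;0 0 0 0 0 0 0")

```text
t: 7.8
eef_pos: [0.6579, 0.1611, 0.2406]
eef_rot: [-180.0, -0.0, 0.3]
wrist_force: [-0.5, 0.5, -2.4]
width: 0.098
```

Request:
jog_arm(plan="0 2 0 0.4 0 0 0;0 0 0 0 0 0 0")

```text
t: 8.05
eef_pos: [0.6596, 0.1611, 0.2401]
eef_rot: [180.0, 0.0, 0.3]
wrist_force: [-2.1, -0.4, -0.6]
width: 0.095
```

Request:
jog_arm(plan="0 2 0 0.4 0 0 0;0 0 0 0 0 0 0")

```text
t: 8.3
eef_pos: [0.6599, 0.1611, 0.2397]
eef_rot: [180.0, 0.3, 0.3]
wrist_force: [-8.4, 0.0, 2.7]
width: 0.095
```

Request:
jog_arm(plan="0 0 0 2 0 0 0;0 0 0 0 0 0 0")

```text
t: 8.55
eef_pos: [0.6599, 0.1611, 0.2376]
eef_rot: [180.0, 0.3, 0.3]
wrist_force: [-8.5, 0.1, 2.0]
width: 0.097
```

Request:
jog_arm(plan="0 0 0 1.5 0 0 0;0 0 0 0 0 0 0")

```text
t: 8.8
eef_pos: [0.6599, 0.1612, 0.2373]
eef_rot: [180.0, 0.2, 0.3]
wrist_force: [-11.5, -0.4, 10.2]
width: 0.096
```

Request:
jog_arm(plan="0 0 0 1 0 0 0;0 0 0 0 0 0 0")

```text
t: 9.05
eef_pos: [0.6599, 0.1612, 0.2372]
eef_rot: [180.0, 0.2, 0.3]
wrist_force: [-12.5, -1.3, 14.0]
width: 0.098
```

Request:
jog_arm(plan="0.4 0 0 0 0 0 0;0.4 0 0 0 0 0 0;0.4 0 0 0 0 0 0;0.5 0 0 -20 0 0 0;0.5 0 0 -40 0 0 0;0.6 0 0 -30 0 0 0;0.6 -50 20 0 0 0 0;0.6 -50 40 0 0 0 0;0.6 -50 40 0 0 0 0;0.6 -30 40 0 0 0 0")

```text
t: 10.3
eef_pos: [0.4833, 0.0212, 0.3268]
eef_rot: [180.0, -0.1, 0.3]
wrist_force: [0.7, -1.1, 0.4]
width: 0.604
```

```bash
python3 - <<'E'
from h import *
go((.4,-.02,.33),(180,0,5.7))
T=ctrl.read_camera("top");S=ctrl.read_camera("scene")
cv2.imwrite("pics/T7.png",T);cv2.imwrite("pics/S7.png",S)
A=cv2.resize(T[85:255,215:485],None,fx=2.6,fy=2.6);B=cv2.resize(S[95:300,190:380],None,fx=1.3,fy=1.3)
cv2.imwrite("pics/c7.png",cv2.resize(S[95:310,180:400],None,fx=2.7,fy=2.7,interpolation=cv2.INTER_CUBIC))
for n,im in(("top",T),("scene",S)):
    for c in cv2.findContours(wood(im),cv2.RETR_EXTERNAL,cv2.CHAIN_APPROX_NONE)[0]:
        if 700<cv2.contourArea(c)<4700: print(n,cv2.approxPolyDP(cv2.convexHull(c),2.0,True)[:,0].tolist())
E
```

```text
t 10.3 rotvec [ 0.01 -0.1  -5.35] shift now [-83.5  40.7  -3.3] after turn [-87.   32.8  -3.2] F [ 0.7 -1.1  0.4] w 0.604
top [[380, 191], [380, 239], [345, 243], [341, 228], [345, 194]]
top [[478, 191], [467, 240], [425, 239], [424, 199], [433, 190]]
top [[77, 165], [85, 179], [85, 188], [80, 200], [66, 212], [51, 215], [42, 207], [39, 199], [39, 188], [43, 178], [58, 166]]
top [[417, 98], [418, 114], [404, 158], [393, 159], [344, 124], [344, 107], [407, 97]]
top [[221, 95], [232, 95], [264, 107], [259, 166], [234, 165], [220, 111]]
scene [[315, 157], [352, 179], [356, 211], [317, 214]]
scene [[639, 227], [615, 179], [639, 148]]
scene [[332, 82], [381, 66], [400, 130], [332, 101]]
scene [[596, 0], [584, 24], [505, 22], [515, 0]]
```

View pics/c7.png

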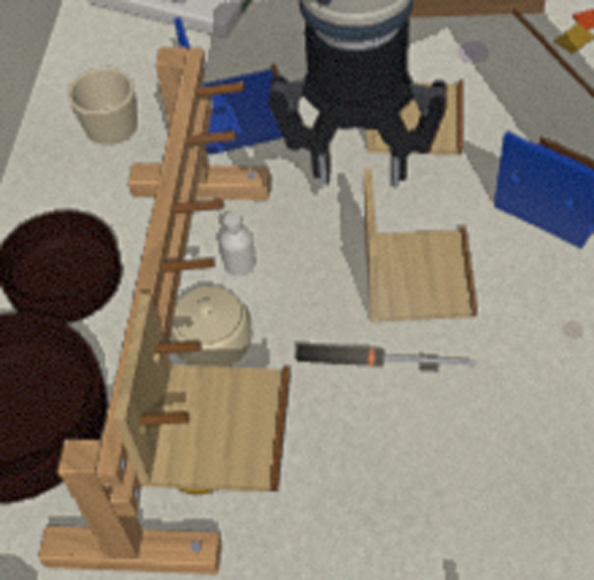

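```bash
python3 - <<'E'
from h import *
T=cv2.imread("pics/topraw.png")
def f(q): return (q[0]/3+209.7,q[1]/3+84.7)
for nm,pts in dict(B=[(374,328),(514,317),(387,474),(512,463),(376,358),(508,347)],C=[(668,317),(806,318),(645,464),(773,464),(643,350),(773,350)]).items():
    for k,z in((0,.125),(2,.009),(4,.009)):
        L=onz("top",f(pts[k]),z);Rr=onz("top",f(pts[k+1]),z);d=L-Rr
        print(nm,z,"w",round(np.linalg.norm(d),4),"mid",np.round((L+Rr)/2,4),"yaw",round(np.degrees(np.arctan2(-d[0],d[1])),2))
A=cv2.resize(T[185:250,325:485],None,fx=5,fy=5,interpolation=cv2.INTER_CUBIC);cv2.imwrite("pics/bc8.png",A)
E
```

```text
B 0.125 w 0.1235 mid [ 0.4841 -0.1085  0.125 ] yaw 5.7
B 0.009 w 0.1185 mid [ 0.3686 -0.1239  0.009 ] yaw 6.14
B 0.009 w 0.1271 mid [ 0.4798 -0.1165  0.009 ] yaw 5.95
C 0.125 w 0.1213 mid [ 0.4936 -0.366   0.125 ] yaw 0.69
C 0.009 w 0.1208 mid [ 0.3775 -0.3687  0.009 ] yaw 1.11
C 0.009 w 0.1246 mid [ 0.4872 -0.3713  0.009 ] yaw 1.11
```

View pics/bc8.png

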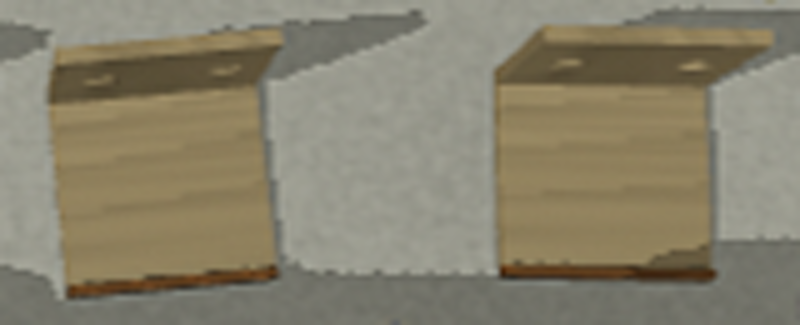

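```bash
python3 - <<'E'
from h import *
g=lambda q:(q[0]/5+324.6,q[1]/5+184.6)
for nm,p in dict(B=[(98,80),(227,69),(57,46),(283,30)],C=[(568,65),(694,66),(547,26),(773,31)]).items():
    for k,z in((0,.069),(2,.125)):
        L=onz("top",g(p[k]),z);Q=onz("top",g(p[k+1]),z);d=L-Q
        print(nm,z,"w",round(np.linalg.norm(d),4),"mid",np.round((L+Q)/2,4),"yaw",round(np.degrees(np.arctan2(-d[0],d[1])),2))
go((.4795,-.1095,.104),(180,0,5.7))
E
```

```text
B 0.069 w 0.0713 mid [ 0.4757 -0.1116  0.069 ] yaw 6.07
B 0.125 w 0.1196 mid [ 0.4842 -0.1109  0.125 ] yaw 5.25
C 0.069 w 0.0693 mid [ 0.4857 -0.3693  0.069 ] yaw 0.65
C 0.125 w 0.1191 mid [ 0.4943 -0.3693  0.125 ] yaw -0.19
t 10.4 rotvec [ 0.05 -0.04 -5.55] shift now [ -3.5 128.9 223. ] after turn [-15.8 128.2 222.8] F [ 0.2  1.  -0.3] w 0.6
```

Request:
jog_arm(plan="0.6 0 0 0 0 0 -5.5;0.6 -4 35 20 0 0 0;0.6 -4 40 20 0 0 0;0.6 -4 40 20 0 0 0;0.6 -3.8 15 20 0 0 0;0.6 0 0 0 0 0 0;0.6 0 0 0 0 0 0")

```text
t: 11.28
eef_pos: [0.4834, -0.1084, 0.2465]
eef_rot: [180.0, -0.1, 5.8]
wrist_force: [-0.1, -0.2, 0.1]
width: 0.598
```

```bash
python3 - <<'E'
from h import *
go((.4797,-.1113,.104),(180,0,5.7))
for n in("top","scene"):
    im=ctrl.read_camera(n)
    for c in cv2.findContours(wood(im),cv2.RETR_EXTERNAL,cv2.CHAIN_APPROX_NONE)[0]:
        if 700<cv2.contourArea(c)<4700: print(n,cv2.approxPolyDP(cv2.convexHull(c),2.0,True)[:,0].tolist())
E
```

```text
t 11.28 rotvec [ 0.02 -0.09  0.11] shift now [ -4.2   2.4 142.5] after turn [ -4.    2.5 142.5] F [-0.1 -0.2  0.1] w 0.598
top [[478, 191], [467, 240], [425, 239], [424, 199], [433, 190]]
top [[77, 165], [85, 179], [85, 188], [80, 200], [66, 212], [51, 215], [42, 207], [38, 196], [43, 178], [58, 166]]
scene [[315, 157], [352, 179], [356, 211], [317, 214]]
scene [[603, 129], [639, 130], [639, 227], [598, 145]]
scene [[334, 71], [378, 54], [400, 130], [332, 101]]
scene [[509, 0], [499, 22], [431, 20], [464, 0]]
```

B hasn't moved. I'll descend, grasp and lift.

Request:
jog_arm(plan="0.6 -4 2.5 40 0 0 0;0.6 0 0 40 0 0 0;0.6 0 0 40 0 0 0;0.6 0 0 22.5 0 0 0;0.6 0 0 0 0 0 0;0 0 0 0 0 0 0;0 0 0 0 0 0 0;0 0 0 0 0 0 0;0 0 0 0 0 0 0;0 0 0 0 0 0 0")

```text
t: 12.62
eef_pos: [0.4796, -0.1119, 0.1041]
eef_rot: [180.0, -0.1, 5.8]
wrist_force: [-0.7, 1.6, 6.0]
width: 0.094
```

Request:
jog_arm(plan="0 0 0 0 0 0 0;0 0 0 0 0 0 0")

```text
t: 12.88
eef_pos: [0.4795, -0.1119, 0.1041]
eef_rot: [180.0, -0.1, 5.8]
wrist_force: [-1.1, 0.9, 7.3]
width: 0.096
```

Request:
jog_arm(plan="0 0 0 -20 0 0 0;0 0 0 -40 0 0 0;0 0 0 -50 0 0 0;0 0 0 -40 0 0 0;0 0 0 0 0 0 -5.4;0 0 0 0 0 0 0;0 0 0 0 0 0 0")

```text
t: 13.75
eef_pos: [0.4782, -0.1116, 0.2524]
eef_rot: [-180.0, 0.1, 11.1]
wrist_force: [0.6, -0.3, -2.1]
width: 0.093
```

```bash
python3 - <<'E'
from h import *
go((.585,-.003,.2527),(180,0,.3))
E
```

```text
t 13.75 rotvec [-0.02  0.05 10.8 ] shift now [125.8 -86.   -0.4] after turn [ 107.4 -108.1   -0.3] F [ 0.6 -0.3 -2.1] w 0.093
```

Request:
jog_arm(plan="0 0 0 0 0 0 5.4;0 0 0 0 0 0 5.4;0 25 -35 0 0 0 0;0 35 -35 0 0 0 0;0 30 -30 0 0 0 0;0 17 -10 0 0 0 0;0 0 0 0 0 0 0;0 0 0 0 0 0 0;0 0 0 0 0 0 0")

```text
t: 14.88
eef_pos: [0.5841, -0.0019, 0.2527]
eef_rot: [180.0, 0.0, 0.3]
wrist_force: [-0.9, 0.2, -2.2]
width: 0.096
```

```bash
python3 - <<'E'
from h import *
go((.600,-.001,.2527),(180,0,.3))
o=ctrl.get_obs();x,y,z=o["eef_pos"]
for dy in(0,.003): print("hole front pred",proj("scene",[[x-.0045,y+dy+.035,z-.0341],[x-.0045,y+dy-.035,z-.0341]]),"lip",proj("scene",[[x-.11,y+dy+.06,z-.104]]),"plate fb",proj("scene",[[x-.0045,y+dy+.06,z-.104],[x+.0045,y+dy+.06,z+.021]]))
print("tips pred",proj("scene",[[.616,.0325,.2154],[.616,-.0375,.2154]]))
im=ctrl.read_camera("scene");cv2.imwrite("pics/b9.png",cv2.resize(im[150:240,230:340],None,fx=7,fy=6.6,interpolation=cv2.INTER_CUBIC))
E
```

```text
t 14.88 rotvec [0.01 0.04 0.03] shift now [15.9 -0.8  0. ] after turn [15.9 -0.8  0. ] F [-0.9  0.2 -2.2] w 0.096
hole front pred [[273.02552719 192.40002379]
 [276.24258664 170.62253888]] lip [[315.34801108 217.96247233]] plate fb [[274.55077636 216.31198056]
 [265.54602222 186.72732379]]
hole front pred [[272.8815653  193.37455593]
 [276.11007323 171.519572  ]] lip [[315.28350237 218.94304522]] plate fb [[274.41555346 217.28685463]
 [265.37814794 187.75485123]]
tips pred [[258.58614311 192.40963333]
 [262.37371703 170.71771982]]
```

View pics/b9.png

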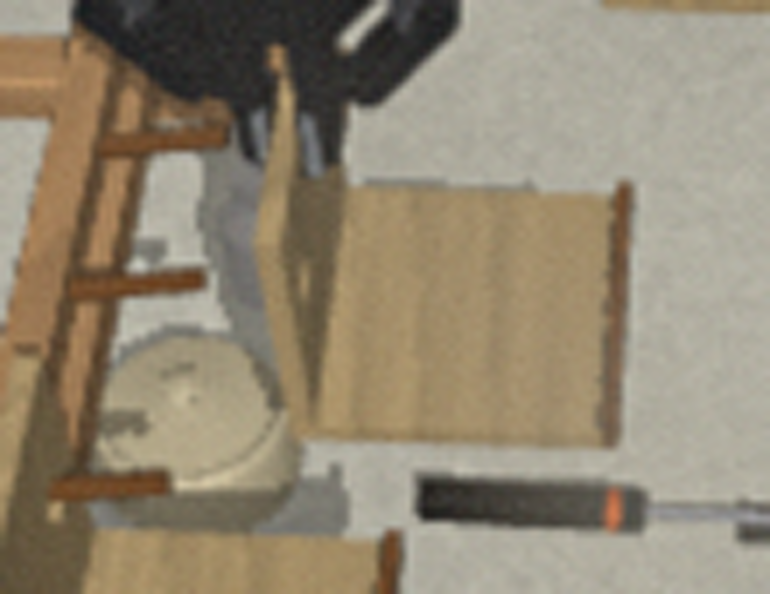

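The hole is at (273.1,192.0) and the peg tip at (258.9,192.0), so they line up as predicted. I'll insert.

Request:
jog_arm(plan="0 16 -1 0 0 0 0;0 0 0 0 0 0 0;0 15 0 3.2 0 0 0;0 10 0 2.1 0 0 0;0 10 0 2.1 0 0 0;0 5 0 1.1 0 0 0;0 0 0 0 0 0 0")

```text
t: 15.8
eef_pos: [0.6415, 0.0001, 0.244]
eef_rot: [180.0, -0.0, 0.4]
wrist_force: [1.3, -2.9, -2.9]
width: 0.099
```

Request:
jog_arm(plan="0 8 0 1.7 0 0 0;0 5 0 1.1 0 0 0;0 0 0 0 0 0 0")

```text
t: 16.18
eef_pos: [0.6545, 0.0003, 0.2414]
eef_rot: [180.0, -0.0, 0.4]
wrist_force: [0.9, -3.3, -4.6]
width: 0.093
```

Request:
jog_arm(plan="0 2 0 0.4 0 0 0;0 0 0 0 0 0 0")

```text
t: 16.42
eef_pos: [0.6557, 0.0003, 0.241]
eef_rot: [180.0, 0.0, 0.4]
wrist_force: [-1.8, -5.7, -1.8]
width: 0.094
```

Request:
jog_arm(plan="0 2 0 0.4 0 0 0;0 0 0 0 0 0 0")

```text
t: 16.68
eef_pos: [0.6577, 0.0003, 0.2407]
eef_rot: [180.0, 0.0, 0.4]
wrist_force: [-1.8, -5.2, -1.4]
width: 0.094
```

Request:
jog_arm(plan="0 2 1.5 0.4 0 0 0;0 0 0 0 0 0 0")

```text
t: 16.92
eef_pos: [0.6603, -0.0004, 0.2405]
eef_rot: [-179.9, -0.1, 0.4]
wrist_force: [-0.4, -0.5, -1.8]
width: 0.097
```

Request:
jog_arm(plan="0 2 0 0.4 0 0 0;0 0 0 0 0 0 0")

```text
t: 17.18
eef_pos: [0.6607, -0.0004, 0.2398]
eef_rot: [-180.0, 0.2, 0.4]
wrist_force: [-5.6, 0.6, 1.3]
width: 0.097
```

Request:
jog_arm(plan="0 1.5 0 0.4 0 0 0;0 0 0 0 0 0 0")

```text
t: 17.42
eef_pos: [0.6609, -0.0005, 0.2393]
eef_rot: [-180.0, 0.4, 0.4]
wrist_force: [-10.8, 1.2, 4.2]
width: 0.092
```

Request:
jog_arm(plan="0 0 0.5 2 0 0 0;0 0 0 0 0 0 0")

```text
t: 17.68
eef_pos: [0.6609, -0.0008, 0.2378]
eef_rot: [-179.9, 0.3, 0.4]
wrist_force: [-12.5, 1.6, 7.2]
width: 0.093
```

Request:
jog_arm(plan="0 0 0 1.5 0 0 0;0 0 0 0 0 0 0")

```text
t: 17.92
eef_pos: [0.6609, -0.0009, 0.2376]
eef_rot: [-180.0, 0.3, 0.4]
wrist_force: [-15.2, 0.4, 14.8]
width: 0.094
```

Request:
jog_arm(plan="0.4 0 0 0 0 0 0;0.4 0 0 0 0 0 0;0.4 0 0 0 0 0 0;0.5 0 0 -20 0 0 0;0.5 0 0 -40 0 0 0;0.6 0 0 -30 0 0 0;0.6 -40 40 0 0 0 0;0.6 -40 45 0 0 0 0;0.6 -40 45 0 0 0 0;0.6 -40 45 0 0 0 0")

```text
t: 19.18
eef_pos: [0.5038, -0.1789, 0.3277]
eef_rot: [179.9, -0.1, 0.4]
wrist_force: [0.3, -0.3, -0.4]
width: 0.598
```

Request:
jog_arm(plan="0.6 -10 50 20 0 0 0;0.6 0 50 20 0 0 0;0.6 0 50 20 0 0 0;0.6 0 40 20 0 0 0;0.6 0 0 0 0 0 0")

```text
t: 19.8
eef_pos: [0.4954, -0.3699, 0.2455]
eef_rot: [-180.0, 0.0, 0.2]
wrist_force: [0.2, 0.6, 0.6]
width: 0.599
```

```bash
python3 - <<'E'
from h import *
go((.4895,-.369,.104),(180,0,.5))
for n in("top","scene"):
    im=ctrl.read_camera(n);cv2.imwrite(f"pics/{n}10.png",im)
    if n=="scene": A=cv2.resize(im[20:300,190:420],None,fx=2,fy=2)
    else: B=cv2.resize(im[80:250,215:490],None,fx=1.25,fy=1.25)
    for c in cv2.findContours(wood(im),cv2.RETR_EXTERNAL,cv2.CHAIN_APPROX_NONE)[0]:
        if 700<cv2.contourArea(c)<4700: print(n,cv2.approxPolyDP(cv2.convexHull(c),2.0,True)[:,0].tolist())
B=cv2.copyMakeBorder(B,0,A.shape[0]-B.shape[0],0,0,cv2.BORDER_CONSTANT)
cv2.imwrite("pics/ab10.png",np.hstack([A,B])[:,:800])
E
```

```text
t 19.8 rotvec [-0.02  0.05 -0.28] shift now [ -5.8  -0.9 141.5] after turn [ -5.9  -0.9 141.5] F [0.2 0.6 0.6] w 0.599
top [[77, 165], [85, 179], [85, 188], [80, 200], [66, 212], [51, 215], [42, 207], [39, 199], [43, 178], [58, 166]]
scene [[602, 129], [639, 130], [639, 227], [595, 139]]
scene [[375, 45], [400, 130], [348, 152], [316, 151], [303, 102], [302, 73], [330, 47]]
scene [[605, 0], [590, 25], [547, 23], [548, 0]]
scene [[443, 0], [445, 21], [406, 20], [409, 0]]
```

View pics/ab10.png

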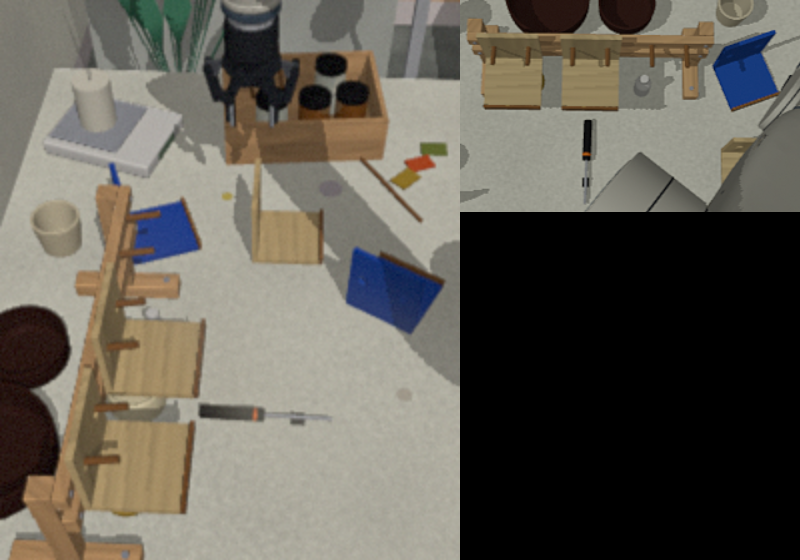

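Request:
jog_arm(plan="0.6 -5.8 -0.9 40 0 0 0;0.6 0 0 40 0 0 0;0.6 0 0 40 0 0 0;0.6 0 0 21.5 0 0 0;0.6 0 0 0 0 0 0;0 0 0 0 0 0 0;0 0 0 0 0 0 0;0 0 0 0 0 0 0;0 0 0 0 0 0 0;0 0 0 0 0 0 0")

```text
t: 21.15
eef_pos: [0.491, -0.3672, 0.1063]
eef_rot: [179.9, -0.1, 0.4]
wrist_force: [0.9, 0.8, 6.9]
width: 0.097
```

Request:
jog_arm(plan="0 0 0 0 0 0 0;0 0 0 0 0 0 0")

```text
t: 21.4
eef_pos: [0.491, -0.3672, 0.1062]
eef_rot: [179.9, -0.1, 0.4]
wrist_force: [-0.1, 1.0, 6.3]
width: 0.096
```

Request:
jog_arm(plan="0 0 0 -20 0 0 0;0 0 0 -40 0 0 0;0 0 0 -50 0 0 0;0 0 0 -40 0 0 0;0 0 0 0 0 0 0;0 0 0 0 0 0 0")

```text
t: 22.15
eef_pos: [0.4896, -0.3664, 0.2545]
eef_rot: [-180.0, 0.0, 0.4]
wrist_force: [0.2, -0.1, -2.8]
width: 0.095
```

```bash
python3 - <<'E'
from h import *
go((.585,-.1603,.2527),(180,0,.35))
E
```

```text
t 22.15 rotvec [-0.02  0.02  0.04] shift now [  96.8 -205.4    1.8] after turn [  96.6 -205.5    1.8] F [ 0.2 -0.1 -2.8] w 0.095
```

Request:
jog_arm(plan="0 5 -40 0 0 0 0;0 15 -50 0 0 0 0;0 25 -50 0 0 0 0;0 30 -45 0 0 0 0;0 22 -22 -0.3 0 0 0;0 0 0 0 0 0 0;0 0 0 0 0 0 0;0 0 0 0 0 0 0")

```text
t: 23.15
eef_pos: [0.5847, -0.1599, 0.2542]
eef_rot: [-180.0, 0.1, 0.3]
wrist_force: [0.8, -0.2, -2.5]
width: 0.093
```

```bash
python3 - <<'E'
from h import *
go((.600,-.1585,.2548),(180,0,.35))
o=ctrl.get_obs();x,y,z=o["eef_pos"];y-=.0018
print("hole front pred",proj("scene",[[x-.0045,y+.035,z-.0362]]),"lip",proj("scene",[[x-.11,y+.06,z-.106]]),"plate fb",proj("scene",[[x-.0045,y+.06,z-.106]]))
print("tips pred",proj("scene",[[.617,-.1253,.2154]]))
im=ctrl.read_camera("scene");cv2.imwrite("pics/b11.png",cv2.resize(im[110:200,230:340],None,fx=7,fy=6.6,interpolation=cv2.INTER_CUBIC))
E
```

```text
t 23.15 rotvec [-0.01  0.09 -0.02] shift now [15.3 -1.3 -0.7] after turn [15.3 -1.3 -0.6] F [ 0.8 -0.2 -2.5] w 0.093
hole front pred [[279.78603867 145.31116403]] lip [[318.2554241  170.37021434]] plate fb [[280.91751553 168.98546852]]
tips pred [[266.34674382 145.85474106]]
```

View pics/b11.png

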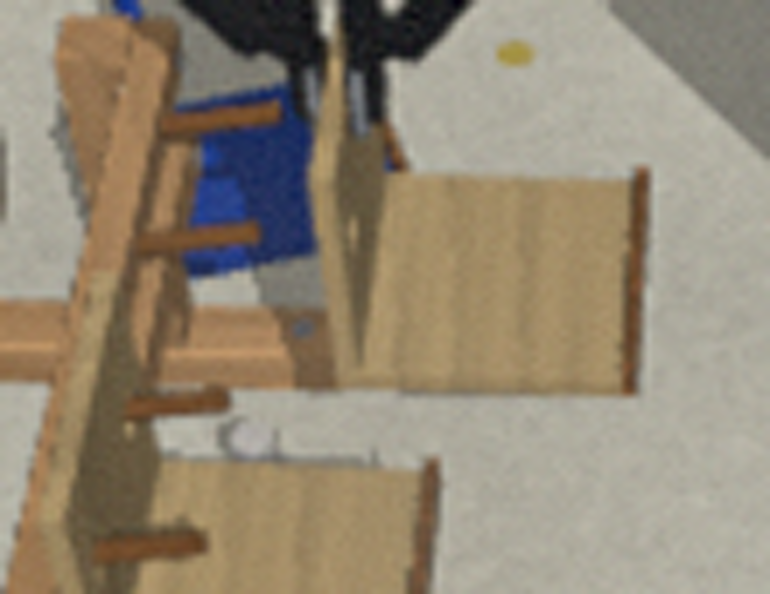

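Request:
jog_arm(plan="0 15.3 2.1 -0.6 0 0 0;0 0 0 0 0 0 0;0 12 0 2.5 0 0 0;0 0 0 0 0 0 0")

```text
t: 23.7
eef_pos: [0.6138, -0.1609, 0.2526]
eef_rot: [180.0, -0.0, 0.4]
wrist_force: [-0.2, 0.0, -2.8]
width: 0.092
```

Request:
jog_arm(plan="0 7 0 1.5 0 0 0;0 7 0 1.5 0 0 0;0 0 0 0 0 0 0")

```text
t: 24.08
eef_pos: [0.6275, -0.1608, 0.2497]
eef_rot: [-180.0, 0.0, 0.4]
wrist_force: [-0.8, -0.7, -2.5]
width: 0.099
```

Request:
jog_arm(plan="0 10 0 2.1 0 0 0;0 8 0 1.7 0 0 0;0 8 0 1.7 0 0 0;0 4 0 0.8 0 0 0;0 0 0 0 0 0 0")

```text
t: 24.7
eef_pos: [0.6572, -0.1606, 0.2434]
eef_rot: [-180.0, 0.0, 0.4]
wrist_force: [-0.4, 0.8, -1.8]
width: 0.093
```

Request:
jog_arm(plan="0 2 0 0.4 0 0 0;0 0 0 0 0 0 0")

```text
t: 24.95
eef_pos: [0.659, -0.1607, 0.2433]
eef_rot: [180.0, -0.0, 0.4]
wrist_force: [-0.2, -0.2, -1.1]
width: 0.097
```

Request:
jog_arm(plan="0 2 0 0.4 0 0 0;0 0 0 0 0 0 0")

```text
t: 25.2
eef_pos: [0.6611, -0.1607, 0.2428]
eef_rot: [180.0, -0.0, 0.4]
wrist_force: [-0.6, -0.9, -2.3]
width: 0.095
```

Request:
jog_arm(plan="0 2 0 0.4 0 0 0;0 0 0 0 0 0 0")

```text
t: 25.45
eef_pos: [0.6617, -0.1607, 0.2423]
eef_rot: [-180.0, 0.2, 0.4]
wrist_force: [-5.2, 0.3, 1.3]
width: 0.094
```

Contact at x ≈ 0.6615, as the rack's yaw predicts. I'll seat it and release.

Request:
jog_arm(plan="0 1.5 0 2 0 0 0;0 0 0 0 0 0 0")

```text
t: 25.7
eef_pos: [0.6618, -0.1607, 0.2401]
eef_rot: [-180.0, 0.4, 0.4]
wrist_force: [-10.3, 0.3, 3.7]
width: 0.096
```

Request:
jog_arm(plan="0 0 0 2 0 0 0;0 0 0 0 0 0 0")

```text
t: 25.95
eef_pos: [0.6618, -0.1607, 0.2387]
eef_rot: [-180.0, 0.4, 0.4]
wrist_force: [-11.4, 0.2, 7.4]
width: 0.095
```

Request:
jog_arm(plan="0.4 0 0 0 0 0 0;0.4 0 0 0 0 0 0;0.4 0 0 0 0 0 0;0.5 0 0 -20 0 0 0;0.5 0 0 -40 0 0 0;0.6 0 0 -40 0 0 0;1 -50 0 0 0 0 0;1 -50 0 0 0 0 0;1 -50 0 0 0 0 0;1 -50 0 0 0 0 0")

```text
t: 27.2
eef_pos: [0.4634, -0.1621, 0.34]
eef_rot: [179.9, -0.1, 0.4]
wrist_force: [0.0, 0.6, 0.7]
width: 0.999
```

```bash
python3 - <<'E'
from h import *
T=ctrl.read_camera("top");S=ctrl.read_camera("scene")
cv2.imwrite("pics/T12.png",T);cv2.imwrite("pics/S12.png",S)
def orange(im):
    f=im.astype(int);m=((f[...,2]-f[...,1]>50)&(f[...,2]-f[...,0]>60)).astype(np.uint8)*255
    for c in cv2.findContours(m,cv2.RETR_EXTERNAL,cv2.CHAIN_APPROX_NONE)[0]:
        if 60<cv2.contourArea(c)<2000: print(cv2.contourArea(c),cv2.boundingRect(c),cv2.fitEllipse(c))
orange(T);print();orange(S)
A=cv2.resize(S[95:370,180:400],None,fx=2,fy=2,interpolation=cv2.INTER_CUBIC)
B=cv2.resize(S[325:380,300:350],None,fx=6,fy=6,interpolation=cv2.INTER_CUBIC);C=cv2.resize(T[185:230,160:210],None,fx=6,fy=6,interpolation=cv2.INTER_CUBIC)
cv2.imwrite("pics/m12.png",np.hstack([A,np.vstack([B[:290],C[:260]])]))
E
```

```text
192.5 (514, 299, 18, 21) ((522.46240234375, 308.69036865234375), (12.653031349182129, 21.43451690673828), 154.46263122558594)
415.0 (170, 197, 24, 24) ((181.50259399414062, 208.2466278076172), (22.67999267578125, 23.43593978881836), 49.739418029785156)
86.0 (631, 176, 9, 23) ((635.4974365234375, 187.7425537109375), (8.170098304748535, 21.0904541015625), 179.84886169433594)
459.5 (621, 118, 19, 51) ((630.0948486328125, 140.0402069091797), (18.239192962646484, 46.02309036254883), 1.940698266029358)

689.0 (309, 336, 29, 33) ((322.9625244140625, 352.0690002441406), (28.053693771362305, 31.35164451599121), 179.09979248046875)
63.5 (393, 97, 15, 9) ((399.8275146484375, 101.28372955322266), (6.535343647003174, 14.297798156738281), 80.3780288696289)
```

View pics/m12.png

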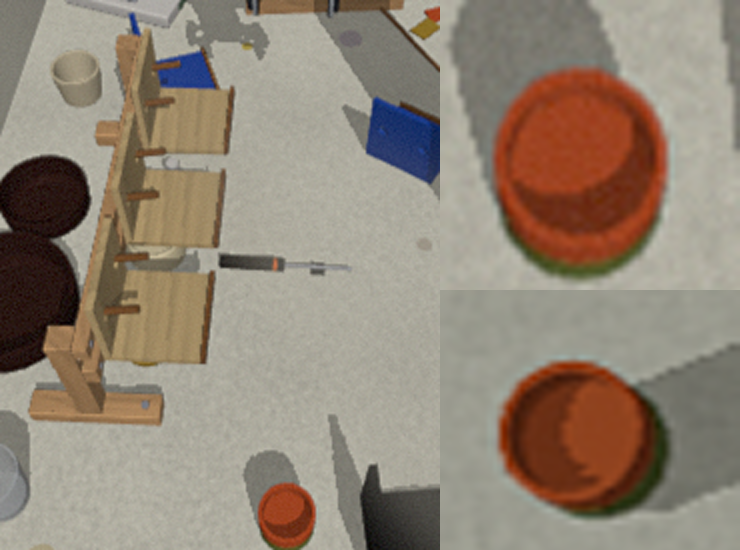

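```bash
python3 - <<'E'
from h import *
print(onz("top",(182.1,208.3),.076),two((182.1,208.3),(323.2,350)))
print("scene proj of top est",proj("scene",[onz("top",(182.1,208.3),.076)]))
p=onz("top",(182.1,208.3),.076)
a=np.linspace(0,6.28,60);C=p+.033*np.c_[np.cos(a),np.sin(a),0*a]
for n in("top","scene"): q=proj(n,C);print(n,q.min(0),q.max(0))
go((p[0],p[1],.2),(180,-20,0))
go((p[0],p[1],.2),(180,-20,90))
go((p[0],p[1],.2),(180,20,90))
E
```

```text
[0.44063216 0.36516221 0.076     ] (array([0.44033804, 0.36534654, 0.07570043]), np.float64(0.0007166979352352924))
scene proj of top est [[322.92634253 349.81482421]]
top [169.96688798 196.42554616] [194.2423721  220.28716564]
scene [308.37309524 335.02483827] [337.48741165 365.2658301 ]
t 27.3 rotvec [-0.05 20.03  0.34] shift now [ -17.  -527.   139.6] after turn [ -66.7 -526.9  124.4] F [-0.3 -0.7  0.9] w 1.0
t 27.3 rotvec [ 15.63  15.76 -88.67] shift now [ -17.  -527.   139.6] after turn [447.3 -20.1 311.5] F [-0.3 -0.7  0.9] w 1.0
t 27.3 rotvec [-15.64 -15.7  -88.67] shift now [ -17.  -527.   139.6] after turn [542.9 -20.1 -48.9] F [-0.3 -0.7  0.9] w 1.0
```

```bash
python3 - <<'E'
from h import *
T=cv2.imread("pics/T12.png").astype(int)
m=((T.max(2)<60)).astype(np.uint8)*255; m[:,:140]=0;m[:225]=0;m[300:]=0;m[:,215:]=0
c=max(cv2.findContours(m,cv2.RETR_EXTERNAL,cv2.CHAIN_APPROX_NONE)[0],key=cv2.contourArea)
for q in cv2.approxPolyDP(cv2.convexHull(c),2.,True)[:,0]: print(q,onz("top",q,.125)[:2],onz("top",q,0)[:2])
M=R.from_matrix(np.c_[[0,1,0],[np.cos(.349),0,np.sin(.349)],[np.sin(.349),0,-np.cos(.349)]]);print(M.as_euler("xyz",degrees=True))
E
```

```text
[199 243] [0.34209836 0.30060583] [0.35465897 0.33188618]
[202 286] [0.23312965 0.28570524] [0.23454262 0.31546125]
[160 288] [0.22610402 0.39175521] [0.22679825 0.43236026]
[144 244] [0.33678409 0.44220528] [0.34880104 0.48797144]
[188 239] [0.35189342 0.3297119 ] [0.36545607 0.36396984]
[160.00377295   0.          90.        ]
```

Request:
jog_arm(plan="1 0 0 0 0 0 -9.96;1 0 0 0 0 0 -9.96;1 0 0 0 0 0 -9.96;1 0 0 0 0 0 -9.96;1 0 0 0 0 0 -9.96;1 0 0 0 0 0 -9.96;1 0 0 0 0 0 -9.96;1 0 0 0 0 0 -9.96;1 0 0 0 0 0 -9.96", squeeze=40)

```text
t: 28.42
eef_pos: [0.4659, -0.1622, 0.3398]
eef_rot: [179.9, 0.0, 90.4]
wrist_force: [0.3, 0.5, 0.1]
width: 1.0
```

Request:
jog_arm(plan="1 0 0 0 -10 0 0;1 0 0 0 -10 0 0;1 0 0 0 0 0 0;1 0 0 0 0 0 0")

```text
t: 28.92
eef_pos: [0.4658, -0.1626, 0.3399]
eef_rot: [160.0, 0.1, 90.0]
wrist_force: [1.4, 1.0, 0.7]
width: 1.001
```

```bash
python3 - <<'E'
from h import *
go((.4435,.3653,.20),(160,0,90))
E
```

```text
t 28.93 rotvec [0.01 0.03 0.05] shift now [528.  -68.3 123.5] after turn [527.9 -68.8 123.9] F [1.4 1.  0.7] w 1.001
```

Request:
jog_arm(plan="1 52.8 -6.9 12.4 0 0 0;1 52.8 -6.9 12.4 0 0 0;1 52.8 -6.9 12.4 0 0 0;1 52.8 -6.9 12.4 0 0 0;1 52.8 -6.9 12.4 0 0 0;1 52.8 -6.9 12.4 0 0 0;1 52.8 -6.9 12.4 0 0 0;1 52.8 -6.9 12.4 0 0 0;1 52.8 -6.9 12.4 0 0 0;1 52.8 -6.9 12.4 0 0 0")

```text
t: 30.18
eef_pos: [0.4426, 0.3698, 0.1981]
eef_rot: [159.9, 0.0, 90.1]
wrist_force: [1.2, 0.0, 0.6]
width: 1.004
```

Request:
jog_arm(plan="1 0 0 0 0 0 0;1 0 0 0 0 0 0")

```text
t: 30.42
eef_pos: [0.4421, 0.3669, 0.198]
eef_rot: [160.0, 0.1, 90.1]
wrist_force: [0.7, 0.2, -0.0]
width: 1.001
```

```bash
python3 - <<'E'
from h import *
go((.4435,.3653,.12),(160,0,90));go((.4435,.3653,.057),(160,0,90))
S=ctrl.read_camera("scene");S0=cv2.imread("pics/S12.png")
d=cv2.absdiff(S,S0)[60:310,180:360].max(2)>40;ys,xs=np.nonzero(d);print(d.sum(), xs.min()+180 if d.any() else 0,xs.max()+180 if d.any() else 0,(ys.min()+60,ys.max()+60) if d.any() else 0)
E
```

```text
t 30.43 rotvec [-0.01  0.04  0.11] shift now [ -1.5 -25.3  73.8] after turn [ -1.6 -25.3  73.8] F [ 0.7  0.2 -0. ] w 1.001
t 30.43 rotvec [-0.01  0.04  0.11] shift now [ -1.4 -46.9 133. ] after turn [ -1.6 -46.9 133. ] F [ 0.7  0.2 -0. ] w 1.001
9745 263 359 (np.int64(60), np.int64(309))
```

Request:
jog_arm(plan="1 -1.6 -12 34 0 0 0;1 0 -14 40 0 0 0;1 0 -11 31 0 0 0;1 0 -7 20 0 0 0;1 0 -2.9 8 0 0 0;1 0 0 0 0 0 0")

```text
t: 31.22
eef_pos: [0.4436, 0.3638, 0.0575]
eef_rot: [160.0, 0.0, 90.0]
wrist_force: [-0.4, -0.1, -0.1]
width: 1.001
```

Request:
jog_arm(plan="0 0 0 0 0 0 0;0 0 0 0 0 0 0;0 0 0 0 0 0 0;0 0 0 0 0 0 0;0 0 0 0 0 0 0")

```text
t: 31.85
eef_pos: [0.444, 0.3653, 0.0592]
eef_rot: [159.9, -0.1, 90.0]
wrist_force: [-1.7, -0.5, 7.3]
width: 0.76
```

```bash
python3 - <<'E'
from h import *
go((.4435,.3653,.057),(160,0,90))
E
```

```text
t 31.85 rotvec [ 0.14 -0.14  0.  ] shift now [-0.  -1.2  1.9] after turn [ 0.  -1.2  1.9] F [-1.7 -0.5  7.3] w 0.76
```

Request:
jog_arm(plan="0 0 1.7 -4.7 0 0 0;0 0 5 -14 0 0 0;0 0 10 -28 0 0 0;0 0 17 -47 0 0 0;0 0 17 -47 0 0 0;0 0 5 -14 0 0 0;0 0 0 0 0 0 0;0 0 0 0 0 0 0")

```text
t: 32.85
eef_pos: [0.4417, 0.3634, 0.2198]
eef_rot: [160.1, 0.1, 90.0]
wrist_force: [-0.3, -1.2, -1.5]
width: 0.758
```

```bash
python3 - <<'E'
from h import *
go((.5915,.159,.28),(160,0,90))
T=ctrl.read_camera("top");S=ctrl.read_camera("scene")
a=cv2.resize(S[250:400,240:400],None,fx=3,fy=3);b=cv2.resize(T[150:260,130:250],None,fx=2.6,fy=2.6)
b=cv2.copyMakeBorder(b,0,a.shape[0]-b.shape[0],0,0,cv2.BORDER_CONSTANT)
cv2.imwrite("pics/p13.png",np.hstack([a,b]))
f=S.astype(int);m=((f[...,1]-f[...,0]>25)&(f[...,1]>=f[...,2]-5)).astype(np.uint8)*255
for c in cv2.findContours(m,cv2.RETR_EXTERNAL,cv2.CHAIN_APPROX_NONE)[0]:
    if cv2.contourArea(c)>60: print("green",cv2.contourArea(c),cv2.boundingRect(c))
m=((f[...,2]-f[...,1]>50)&(f[...,2]-f[...,0]>60)).astype(np.uint8)*255
for c in cv2.findContours(m,cv2.RETR_EXTERNAL,cv2.CHAIN_APPROX_NONE)[0]:
    if cv2.contourArea(c)>60: print("orange",cv2.contourArea(c),cv2.boundingRect(c))
E
```

```text
t 32.85 rotvec [-0.13  0.11  0.08] shift now [-204.6  161.1   -5.3] after turn [-204.4  161.4   -5.3] F [-0.3 -1.2 -1.5] w 0.758
green 382.5 (309, 344, 28, 27)
green 67.0 (400, 91, 14, 7)
orange 502.5 (308, 310, 22, 35)
orange 64.5 (393, 97, 15, 9)
```

```bash
python3 - <<'E'
from h import *
T=cv2.imread("pics/top10.png").astype(float)
# brown lip / wood columns at rows near the front edge
for r in (150,156,160):
    s=T[r,225:355,2]-T[r,225:355,0]
    # shelf edges = crossing of half level
    lv=25; idx=[225+i+(lv-s[i])/(s[i+1]-s[i]) for i in range(len(s)-1) if (s[i]-lv)*(s[i+1]-lv)<0]
    print(r,np.round(idx,1))
    for c in idx: print("   ",np.round(onz("top",(c,r),.1422)[:2],4))
T=cv2.imread("pics/T12.png").astype(float)
for r in (156,160):
    s=T[r,225:420,2]-T[r,225:420,0]
    idx=[225+i+(25-s[i])/(s[i+1]-s[i]) for i in range(len(s)-1) if (s[i]-25)*(s[i+1]-25)<0]; print("T12",r,[(round(c,1),np.round(onz("top",(c,r),.1422)[1],4)) for c in idx])
E
```

```text
150 [231.  281.1 295.8 341.5]
    [0.588  0.2281]
    [0.5906 0.0959]
    [0.5913 0.0569]
    [ 0.5937 -0.064 ]
156 [232.6 279.7 295.6 341.6]
    [0.5716 0.223 ]
    [0.574  0.0988]
    [0.5748 0.057 ]
    [ 0.5772 -0.0642]
160 [233.6 279.7 295.6 341.6]
    [0.5607 0.2199]
    [0.5631 0.0987]
    [0.5639 0.0568]
    [ 0.5663 -0.0642]
T12 156 [(np.float64(232.7), np.float64(0.2228)), (np.float64(279.7), np.float64(0.0989)), (np.float64(295.6), np.float64(0.0571)), (np.float64(341.6), np.float64(-0.0642)), (np.float64(355.4), np.float64(-0.1007)), (np.float64(371.7), np.float64(-0.1437))]
T12 160 [(np.float64(233.6), np.float64(0.2199)), (np.float64(279.7), np.float64(0.0987)), (np.float64(295.6), np.float64(0.0568)), (np.float64(341.6), np.float64(-0.0643)), (np.float64(355.5), np.float64(-0.1009)), (np.float64(370.1), np.float64(-0.1394))]
```

Request:
jog_arm(plan="0 -10 32.3 -1.1 0 0 0;0 -40 32.3 -1.1 0 0 0;0 -50 32.3 -1.1 0 0 0;0 -50 32.3 -1 0 0 0;0 -40 22.2 -1 0 0 0;0 -14 10 0 0 0 0;0 0 0 0 0 0 0;0 0 0 0 0 0 0")

```text
t: 33.95
eef_pos: [0.5918, 0.1607, 0.2805]
eef_rot: [160.1, 0.0, 90.0]
wrist_force: [-0.3, 0.5, -2.4]
width: 0.76
```

```bash
python3 - <<'E'
from h import *
go((.5915,.1593,.1774),(160,0,90))
E
```

```text
t 33.95 rotvec [-0.13  0.01  0.06] shift now [ -1.4 -35.3  96.9] after turn [ -1.4 -35.6  96.8] F [-0.3  0.5 -2.4] w 0.76
```

Request:
jog_arm(plan="0 -1.4 -8.9 24.5 0 0 0;0 0 -10 27.5 0 0 0;0 0 -9 24.5 0 0 0;0 0 -5 14 0 0 0;0 0 -1.5 4 0 0 0;0 0 0 0 0 0 0")

```text
t: 34.7
eef_pos: [0.5928, 0.1595, 0.1816]
eef_rot: [160.0, -0.0, 90.1]
wrist_force: [0.1, -0.2, -1.3]
width: 0.76
```

Request:
jog_arm(plan="0 0 5 1.8 0 0 0;0 0 6 2.2 0 0 0;0 0 4 1.5 0 0 0;0 0 1 0.4 0 0 0;0 0 0 0 0 0 0;0 0 0 0 0 0 0")

```text
t: 35.45
eef_pos: [0.6094, 0.159, 0.1811]
eef_rot: [160.0, 0.0, 90.0]
wrist_force: [-0.1, 0.5, -2.1]
width: 0.759
```

```bash
python3 - <<'E'
from h import *
go((.6085,.1593,.1734),(160,0,90))
S=ctrl.read_camera("scene")
cv2.imwrite("pics/p14.png",cv2.resize(S[180:300,190:330],None,fx=5,fy=5,interpolation=cv2.INTER_CUBIC))
E
```

```text
t 35.45 rotvec [-0.02 -0.01  0.04] shift now [ 0.3 -3.5  7. ] after turn [ 0.3 -3.5  6.9] F [-0.1  0.5 -2.1] w 0.759
```

View pics/p14.png

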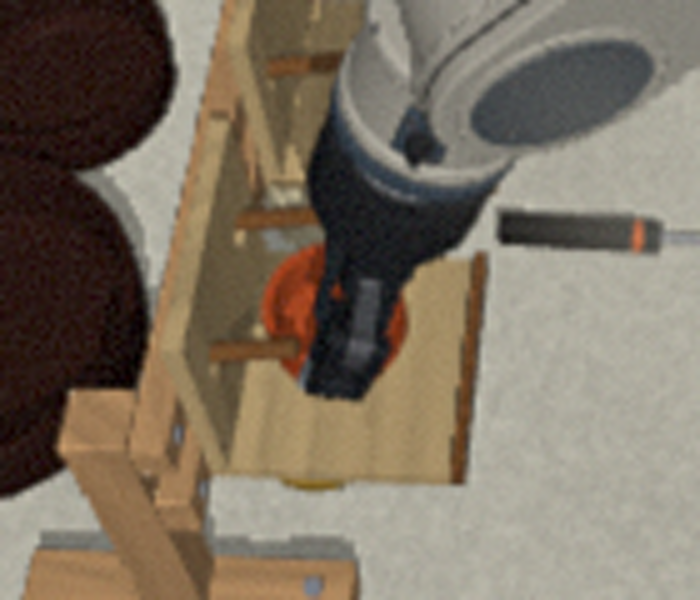

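Request:
jog_arm(plan="0 0.3 -1.7 3.8 0 0 0;0 0 -0.7 1.9 0 0 0;0 0 0 0 0 0 0")

```text
t: 35.88
eef_pos: [0.6091, 0.1593, 0.1747]
eef_rot: [160.0, 0.0, 90.0]
wrist_force: [0.4, 0.8, -1.6]
width: 0.759
```

Request:
jog_arm(plan="0 0 -0.3 0.9 0 0 0;0 0 0 0 0 0 0")

```text
t: 36.12
eef_pos: [0.6094, 0.1594, 0.1741]
eef_rot: [160.0, -0.0, 90.0]
wrist_force: [0.0, 0.2, -2.2]
width: 0.76
```

Request:
jog_arm(plan="0 0 -0.3 0.9 0 0 0;0 0 0 0 0 0 0")

```text
t: 36.38
eef_pos: [0.6095, 0.1594, 0.1734]
eef_rot: [160.0, -0.0, 90.0]
wrist_force: [-0.8, 0.3, 0.4]
width: 0.762
```

Request:
jog_arm(plan="1 0 0 0 0 0 0;1 0 0 0 0 0 0;1 0 0 0 0 0 0;1 0 0 0 0 0 0;1 0 0 -8 0 0 0;1 0 0 -25 0 0 0;1 0 0 -40 0 0 0;1 0 0 -40 0 0 0;1 0 -20 -30 0 0 0;1 0 0 0 0 0 0")

```text
t: 37.62
eef_pos: [0.5411, 0.1596, 0.3032]
eef_rot: [159.8, -0.1, 90.1]
wrist_force: [0.7, -0.0, -0.3]
width: 0.999
```

```bash
python3 - <<'E'
from h import *
go((.4435,.3653,.20),(160,0,90))
T=ctrl.read_camera("top");S=ctrl.read_camera("scene");cv2.imwrite("pics/T15.png",T);cv2.imwrite("pics/S15.png",S)
for n,im in(("top",T),("scene",S)):
    f=im.astype(int)
    for nm,m in(("green",(f[...,1]-f[...,0]>25)&(f[...,1]>=f[...,2]-5)),("orange",(f[...,2]-f[...,1]>50)&(f[...,2]-f[...,0]>60))):
        for c in cv2.findContours(m.astype(np.uint8)*255,cv2.RETR_EXTERNAL,cv2.CHAIN_APPROX_NONE)[0]:
            if cv2.contourArea(c)>100: print(n,nm,cv2.contourArea(c),cv2.boundingRect(c))
a=np.linspace(0,6.28,60)
for p in([.4405,.3653,.048],[.605,.1593,.190]):
    for n in("top","scene"):
        q=proj(n,np.array(p)+.033*np.c_[np.cos(a),np.sin(a),0*a]);print(p,n,np.round(q.min(0),1),np.round(q.max(0),1))
E
```

```text
t 37.62 rotvec [ 0.2  -0.09  0.05] shift now [ 205.7 -127.1   63.5] after turn [ 205.7 -127.    63.6] F [ 0.7 -0.  -0.3] w 0.999
top green 210.5 (533, 311, 14, 19)
top green 164.5 (173, 199, 12, 24)
top orange 193.5 (514, 299, 18, 21)
top orange 187.5 (252, 126, 17, 19)
top orange 978.5 (620, 118, 20, 81)
scene green 662.5 (309, 339, 29, 32)
scene orange 608.5 (243, 230, 29, 30)
[0.4405, 0.3653, 0.048] top [173.  198.5] [196.7 221.9]
[0.4405, 0.3653, 0.048] scene [308.7 338.6] [337.1 368.2]
[0.605, 0.1593, 0.19] top [242.1 126.2] [268.  150.9]
[0.605, 0.1593, 0.19] scene [242.9 230.3] [271.2 255. ]
```

Request:
jog_arm(plan="1 41 -25.4 12.7 0 0 0;1 41 -25.4 12.7 0 0 0;1 41 -25.4 12.7 0 0 0;1 41 -25.4 12.7 0 0 0;1 41 -25.4 12.7 0 0 0;1 0 0 0 0 0 0;1 0 0 0 0 0 0")

```text
t: 38.6
eef_pos: [0.444, 0.3641, 0.1966]
eef_rot: [160.1, 0.1, 90.1]
wrist_force: [-0.2, -0.2, -0.0]
width: 1.0
```

```bash
python3 - <<'E'
from h import *
go((.4435,.3653,.029),(160,0,90))
E
```

```text
t 38.6 rotvec [-0.07  0.05  0.1 ] shift now [  1.5 -57.6 157.4] after turn [  1.2 -57.8 157.4] F [-0.2 -0.2 -0. ] w 1.0
```

Request:
jog_arm(plan="1 1.3 -12 34 0 0 0;1 0 -15 41 0 0 0;1 0 -14 38 0 0 0;1 0 -10 27 0 0 0;1 0 -5 13 0 0 0;1 0 -1.8 4.4 0 0 0;1 0 0 0 0 0 0")

```text
t: 39.48
eef_pos: [0.4441, 0.3651, 0.0303]
eef_rot: [160.0, -0.0, 90.0]
wrist_force: [0.6, -0.6, 0.1]
width: 1.001
```

Request:
jog_arm(plan="0 0 0 0 0 0 0;0 0 0 0 0 0 0;0 0 0 0 0 0 0;0 0 0 0 0 0 0;0 0 0 0 0 0 0")

```text
t: 40.1
eef_pos: [0.444, 0.3661, 0.0315]
eef_rot: [159.9, -0.1, 90.0]
wrist_force: [-2.2, -1.6, 7.3]
width: 0.762
```

Request:
jog_arm(plan="0 0 1.7 -4.7 0 0 0;0 0 5 -14 0 0 0;0 0 10 -28 0 0 0;0 0 17 -47 0 0 0;0 0 17 -47 0 0 0;0 0 17 -47 0 0 0;0 0 12 -33 0 0 0;0 0 0 0 0 0 0;0 0 0 0 0 0 0")

```text
t: 41.22
eef_pos: [0.442, 0.3648, 0.2635]
eef_rot: [160.1, 0.1, 90.0]
wrist_force: [-0.7, 0.9, -2.4]
width: 0.763
```

```bash
python3 - <<'E'
from h import *
go((.4935,-.0037,.28),(160,0,90))
S=ctrl.read_camera("scene");f=S.astype(int);m=(f[...,1]-f[...,0]>25)&(f[...,1]>=f[...,2]-5)
for c in cv2.findContours(m.astype(np.uint8)*255,cv2.RETR_EXTERNAL,cv2.CHAIN_APPROX_NONE)[0]:
    if cv2.contourArea(c)>100: print(cv2.contourArea(c),cv2.boundingRect(c))
E
```

```text
t 41.23 rotvec [-0.08  0.04  0.05] shift now [-368.6   53.6    2.3] after turn [-368.5   54.     2.1] F [-0.7  0.9 -2.4] w 0.763
545.0 (307, 302, 24, 36)
```

Request:
jog_arm(plan="0 -30 5 0.3 0 0 0;0 -50 6 0.3 0 0 0;0 -55 7 0.3 0 0 0;0 -55 7 0.3 0 0 0;0 -55 7 0.3 0 0 0;0 -55 7 0.3 0 0 0;0 -45 7 0.3 0 0 0;0 -23.5 8 0 0 0 0;0 0 0 0 0 0 0;0 0 0 0 0 0 0")

```text
t: 42.52
eef_pos: [0.4937, -0.0025, 0.2797]
eef_rot: [160.2, -0.0, 90.0]
wrist_force: [-1.3, -0.3, -2.6]
width: 0.761
```

```bash
python3 - <<'E'
from h import *
go((.5925,-.0037,.28),(160,0,90))
go((.5925,-.0037,.181),(160,0,90))
E
```

```text
t 42.52 rotvec [-0.16 -0.02  0.02] shift now [-1.2 93.1 33.3] after turn [-1.2 93.  33.5] F [-1.3 -0.3 -2.6] w 0.761
t 42.52 rotvec [-0.16 -0.02  0.02] shift now [ -1.3  59.5 126.4] after turn [ -1.2  59.1 126.6] F [-1.3 -0.3 -2.6] w 0.761
```

Request:
jog_arm(plan="0 -1.2 31 11 0 0 0;0 0 40 14.5 0 0 0;0 0 22 8 0 0 0;0 0 0 0 0 0 0;0 0 -9 24 0 0 0;0 0 -11 30 0 0 0;0 0 -9 24 0 0 0;0 0 -4.5 12 0 0 0;0 0 -1 3 0 0 0;0 0 0 0 0 0 0")

```text
t: 43.78
eef_pos: [0.5931, -0.0038, 0.1829]
eef_rot: [159.9, 0.0, 90.1]
wrist_force: [0.4, 0.3, -2.1]
width: 0.758
```

```bash
python3 - <<'E'
from h import *
go((.6097,-.0037,.181),(160,0,90))
E
```

```text
t 43.77 rotvec [ 0.05 -0.02  0.06] shift now [ 0.1 15.   7.5] after turn [ 0.1 15.   7.4] F [ 0.4  0.3 -2.1] w 0.758
```

Request:
jog_arm(plan="0 0 5 2.2 0 0 0;0 0 6 2.6 0 0 0;0 0 4 2.6 0 0 0;0 0 0 0 0 0 0;0 0 0 0 0 0 0")

```text
t: 44.4
eef_pos: [0.6092, -0.0041, 0.1802]
eef_rot: [160.0, -0.0, 90.0]
wrist_force: [-0.1, -1.1, -1.2]
width: 0.763
```

Request:
jog_arm(plan="0 0 -1 2.8 0 0 0;0 0 -0.6 1.8 0 0 0;0 0 0 0 0 0 0")

```text
t: 44.78
eef_pos: [0.6092, -0.004, 0.1752]
eef_rot: [160.0, -0.0, 90.0]
wrist_force: [0.1, 0.3, -1.1]
width: 0.766
```

Request:
jog_arm(plan="0 0 -0.3 0.9 0 0 0;0 0 0 0 0 0 0")

```text
t: 45.02
eef_pos: [0.6095, -0.0041, 0.1745]
eef_rot: [160.0, 0.0, 90.0]
wrist_force: [0.4, -0.7, -2.1]
width: 0.758
```

Request:
jog_arm(plan="0 0 -0.3 0.9 0 0 0;0 0 0 0 0 0 0")

```text
t: 45.28
eef_pos: [0.6095, -0.004, 0.1735]
eef_rot: [160.0, 0.0, 90.0]
wrist_force: [0.7, -0.5, -1.9]
width: 0.761
```

Request:
jog_arm(plan="0 0 -0.3 0.9 0 0 0;0 0 0 0 0 0 0")

```text
t: 45.52
eef_pos: [0.6097, -0.004, 0.173]
eef_rot: [160.0, 0.0, 90.0]
wrist_force: [-2.9, -0.6, 3.2]
width: 0.761
```

Contact. I'll release it, back off along the tool axis, and check.

Request:
jog_arm(plan="1 0 0 0 0 0 0;1 0 0 0 0 0 0;1 0 0 0 0 0 0;1 0 0 0 0 0 0;1 0 0 -8 0 0 0;1 0 0 -25 0 0 0;1 0 0 -40 0 0 0;1 0 0 -40 0 0 0;1 0 -20 -40 0 0 0;1 0 -20 -50 0 0 0")

```text
t: 46.78
eef_pos: [0.5012, -0.0041, 0.3507]
eef_rot: [160.0, -0.0, 90.0]
wrist_force: [0.9, -0.4, 0.8]
width: 0.999
```

Request:
jog_arm(plan="1 40 -40 -30 0 0 0;1 45 -40 -10 0 0 0;1 45 -30 0 0 0 0;1 45 0 0 0 0 0;1 45 0 0 0 0 0;1 45 0 0 0 0 0;1 45 0 0 0 0 0;1 0 0 0 0 0 0")

```text
t: 47.78
eef_pos: [0.3862, 0.3074, 0.3498]
eef_rot: [160.0, -0.0, 90.2]
wrist_force: [-0.4, -1.3, -0.1]
width: 0.998
```

```bash
python3 - <<'E'
from h import *
T=ctrl.read_camera("top");S=ctrl.read_camera("scene");cv2.imwrite("pics/T16.png",T)
for n,im in(("top",T),("scene",S)):
    f=im.astype(int)
    for nm,m in(("green",(f[...,1]-f[...,0]>25)&(f[...,1]>=f[...,2]-5)),("orange",(f[...,2]-f[...,1]>50)&(f[...,2]-f[...,0]>60))):
        for c in cv2.findContours(m.astype(np.uint8)*255,cv2.RETR_EXTERNAL,cv2.CHAIN_APPROX_NONE)[0]:
            if cv2.contourArea(c)>100: print(n,nm,cv2.contourArea(c),cv2.boundingRect(c))
a=np.linspace(0,6.28,60)
for p in([.605,.1593,.190],[.6062,-.004,.190]):
    for n in("top","scene"):
        q=proj(n,np.array(p)+.033*np.c_[np.cos(a),np.sin(a),0*a]);print(p,n,np.round(q.min(0),1),np.round(q.max(0),1))
A=cv2.resize(S[60:310,180:400],None,fx=2.2,fy=2.2,interpolation=cv2.INTER_CUBIC);B=cv2.resize(T[80:250,215:490],None,fx=1.1,fy=1.1)
B=cv2.copyMakeBorder(B,0,A.shape[0]-B.shape[0],0,0,cv2.BORDER_CONSTANT)
cv2.imwrite("pics/final.png",np.hstack([A,B]));print(A.shape,B.shape)
E
```

```text
top green 195.5 (533, 311, 13, 19)
top green 521.0 (307, 128, 26, 27)
top orange 180.0 (514, 299, 17, 20)
top orange 477.0 (243, 126, 26, 27)
top orange 609.0 (621, 118, 19, 49)
scene green 485.5 (254, 177, 25, 28)
scene orange 609.0 (243, 230, 29, 30)
[0.605, 0.1593, 0.19] top [242.1 126.2] [268.  150.9]
[0.605, 0.1593, 0.19] scene [242.9 230.3] [271.2 255. ]
[0.6062, -0.004, 0.19] top [306.1 127. ] [332.  151.7]
[0.6062, -0.004, 0.19] scene [252.8 177.2] [278.3 197.4]
(550, 484, 3) (550, 302, 3)
```

View pics/final.png

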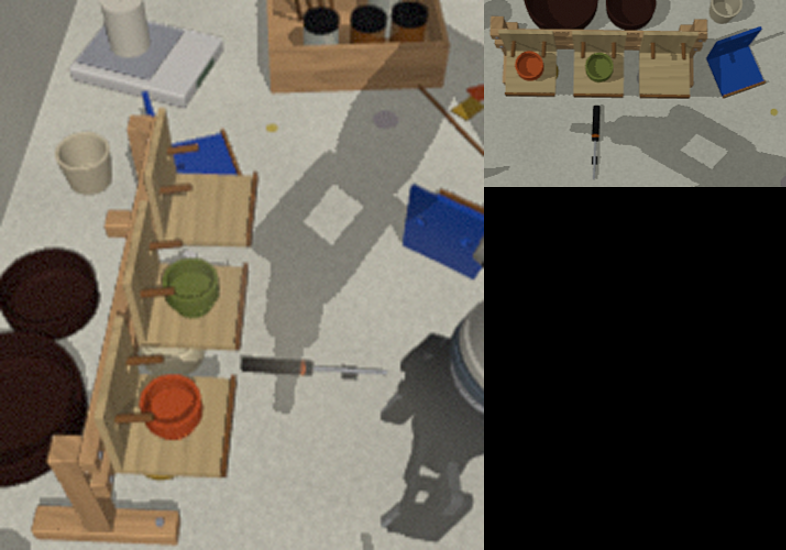

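All three shelves are home, and both pots stand upright and centred. The thermometer and decoys look untouched, so I'll hand the job in.

```bash
python3 -c "
from cell import ctrl
print(ctrl.job_done())"
```

```text
the job is handed in; nothing more can be done
None
```

I hung all three plywood shelves, one per peg pair, pushed each against the rail until it touched, and lowered each onto its pegs. There was no peach pot. I took orange off the stack first and set it on the shelf at pair 1, then set green on the shelf at pair 2. The shelf at pair 3 stays empty. The job took about 48 s of the 208 s allowed.

**Last checks:**
- **Shelves:** the final picture shows pegs through all three. They touched the rail at x = 0.660, 0.661 and 0.662 m, in line with the rack's slight turn.
- **Pots:** both outlines match a pot standing upright in mid-shelf, to about 1 px (about 3 mm).
- **Forces:** the readings I took stayed below about 20 N.
- **Other things on the bench:** the thermometer and the blue shelves look untouched by eye. I didn't measure them, and the round pot, bottle and jar are mostly hidden under the shelves in that picture. I saw no sign of a shelf being knocked.

**Disagreement:** before hanging the third shelf, the camera and the positions worked out from the first two differed by 3–4 mm sideways. I split the difference, and it went on without side force.

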